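Set out the sunburst stains from light to dark

TASK

Get the stains ready for spraying a sunburst: stand the four stain pots on the rail, one in the middle of each green pad, in order of shade from the lightest next to the white post to the darkest next to the black post. Keep every pot upright, set each one down rather than dropping it, and let go of them all.

Things in the scene. Friction and masses are not known exactly. Their poses are not given: they have to be found in the camera images.
- pot_straw: closed round screw-lid stain pot, pale straw-yellow, the lightest shade, lid and body the same colour all over; a plain upright cylinder 40 mm in diameter and 60 mm high, about 90 g; origin at the centre of its underside, z up. At the start it stands upright on a thin (3 mm) grey mat, beside the rail, about 80 mm or more from the next pot (centre to centre). A white knob and a steel bushing, both at most 16 mm high and not part of the job, lie on the mat between the pots
- pot_amber: closed round screw-lid stain pot, amber orange, the second lightest, lid and body the same colour all over; a plain upright cylinder 40 mm in diameter and 60 mm high, about 90 g; origin at the centre of its underside, z up. At the start it stands upright on a thin (3 mm) grey mat, beside the rail, about 80 mm or more from the next pot (centre to centre). A white knob and a steel bushing, both at most 16 mm high and not part of the job, lie on the mat between the pots
- pot_cherry: closed round screw-lid stain pot, dark cherry red, the second darkest, lid and body the same colour all over; a plain upright cylinder 40 mm in diameter and 60 mm high, about 90 g; origin at the centre of its underside, z up. At the start it stands upright on a thin (3 mm) grey mat, beside the rail, about 80 mm or more from the next pot (centre to centre). A white knob and a steel bushing, both at most 16 mm high and not part of the job, lie on the mat between the pots
- pot_ebony: closed round screw-lid stain pot, near-black brown, the darkest shade, lid and body the same colour all over; a plain upright cylinder 40 mm in diameter and 60 mm high, about 90 g; origin at the centre of its underside, z up. At the start it stands upright on a thin (3 mm) grey mat, beside the rail, about 80 mm or more from the next pot (centre to centre). A white knob and a steel bushing, both at most 16 mm high and not part of the job, lie on the mat between the pots
- pad_a: one of four identical round green rubber pads, 52 mm in diameter and 3 mm thick, fixed in a straight row, 70 mm apart, on a wooden rail (365 x 80 x 18 mm high) that is fixed to the bench; which place in the row this one has varies. Origin at the centre of the pad's underside (18 mm above the bench); a pot stands on its top face, 3 mm higher
- pad_b: one of four identical round green rubber pads, 52 mm in diameter and 3 mm thick, fixed in a straight row, 70 mm apart, on a wooden rail (365 x 80 x 18 mm high) that is fixed to the bench; which place in the row this one has varies. Origin at the centre of the pad's underside (18 mm above the bench); a pot stands on its top face, 3 mm higher
- pad_c: one of four identical round green rubber pads, 52 mm in diameter and 3 mm thick, fixed in a straight row, 70 mm apart, on a wooden rail (365 x 80 x 18 mm high) that is fixed to the bench; which place in the row this one has varies. Origin at the centre of the pad's underside (18 mm above the bench); a pot stands on its top face, 3 mm higher
- pad_d: one of four identical round green rubber pads, 52 mm in diameter and 3 mm thick, fixed in a straight row, 70 mm apart, on a wooden rail (365 x 80 x 18 mm high) that is fixed to the bench; which place in the row this one has varies. Origin at the centre of the pad's underside (18 mm above the bench); a pot stands on its top face, 3 mm higher
- post_white: white post fixed on one end of the rail, marking its light end; 22 mm in diameter, 35 mm high; origin at the centre of its underside, on the rail's top face (18 mm above the bench), in line with the pads, 60 mm from the centre of the nearest pad (then 130, 200, 270 mm). Which end has which post varies, and the rail lies to the robot's left or right
- post_black: black post fixed on one end of the rail, marking its dark end; 22 mm in diameter, 35 mm high; origin at the centre of its underside, on the rail's top face (18 mm above the bench), in line with the pads, 60 mm from the centre of the nearest pad (then 130, 200, 270 mm). Which end has which post varies, and the rail lies to the robot's left or right
Things that resemble listed ones, but are neither listed nor needed, are in the scene too. What is shaped like the pot_amber but blue or turquoise is not meant.

How it is judged:
By the outcome, as a careful person would: the job done as asked, in the order asked, and still so for the second after the job is handed in, with the robot touching nothing.
It also fails if it takes over 91 s, if anything falls off the work surface, if the arm or the gripper's body presses on something with over 40 N, if the wrist force passes 120 N, or if a joint passes its speed limit or range.

ROBOT

A 6-joint arm with a two-finger parallel gripper is mounted at the origin on the work surface. World frame = base frame: x ahead of the robot, y to its left, z up, the work surface at z = 0. Lengths are in m, angles in rad, forces in N, time in s.
With the tool pointing down it reaches from about 0.425 to 0.95 m from the base axis. Payload 3.5 kg.
Tool frame: the origin (TCP) lies on the centre line of the jaws, within the pads' length; the fingertips stand 11 mm ahead of it and the grasp point (between the pads) lies 8 mm behind it; x points along the fingers, y is the direction in which the jaws open and shut, and the axes are right-handed (so a half turn about x gives the same grasp; the last joint's range is limited). The gripper opens to 85 mm and grips with 20 to 120 N. Pads are 22 mm wide; open, the fingers measure 114 mm over their backs; the gripper's body (76 mm by 85 mm) begins 54 mm behind the grasp point. The pads swing forward as they close: fully open they stand 13 mm farther back than shut.
Start: joints at [1.111, 0.286, 1.577, -0, 1.279, -0.15], TCP at [0.206, 0.643, 0.242] pointing down, gripper open.
Joint ranges: [-2.77, 2.77], [-0.9, 2.22], [0.21, 2.48], [-1.53, 4.67], [0.24, 2.81], [-2.84, 2.84]. Speed limits (rad/s): [2.79, 2.79, 3.14, 3.14, 3.14, 3.14].

INTERFACE

Orientations are given as a unit quaternion [x, y, z, w].
In Python, from plant import ctrl gives the robot as it stands. The module is installed in compiled form; this text tells all that it offers.
- The arm moves only by the tool drive_tool, never from a script. Its argument "series" is a list of rows, each a list of 2 entries, a list of its own where there are three numbers: the shift along the tool's x, y, z in units of 50 mm (1.0 is 50 mm), then the turn, a rotation vector about the tool's x, y, z in degrees. A call has 1 to 5 rows; each row shifts and turns the pose as measured when the row begins, along the tool's axes as they then stand; what a row does not reach is not made up. A row lasts 1/10 s, in which the tool goes at most 50 mm and 8.59 degrees, less where a joint would pass 70% of its speed; a pose out of reach is approached as far as the arm can. A call is refused whole if a number of a shift passes 1 or a number of a turn 8.59, either way. A call with a gripper value outside its range is refused whole. "grip" is the gripper's target within -1 to 1 (fully open at 1, half-way at 0, shut at -1), set as the call begins (left out, the last holds). The fingers move at their own pace and stop on an object; "newtons" is the grip in N (left out, the last holds). Time passes only in rows, so rows that do not move let the fingers close. It gives the time, the measured TCP pose, the force and the opening at its end, in the units of the state.
- ctrl.get_state(): the state, without advancing time (a new reading comes with each control period).
- ctrl.read_camera(name): name is "scene" or "side" or "wrist"; returns a dict with "img" (384x512x3 uint8, red, green, blue), "camera_matrix" (3x3 intrinsics, pixels), "R" (3x3) and "t" (3): a world point X has camera coordinates R X + t. Camera axes: x right, y down, z forward; pixel columns grow to the right and rows downward; lengths in m; the calibration is good to about 2 mm. A picture is of the moment at which its call begins. There is no depth.
- ctrl.sign_off(): hands the job in, once; it reports no verdict.
The state is a dict: "time": time; "qpos": joint angles; "dq": joint speeds; "joint_efforts": joint torques, N m; "eef_pos": TCP position; "tcp_rot": TCP orientation; "contact_force": force on the tool from outside, world axes, zero at the start; "wrist_torque": the same for the moment, N m; "opening": opening from 0.0 (shut) to 1.0 (fully open).
Only numpy, scipy, OpenCV 4.12 (cv2) and the standard library are available. Lean on these libraries where they do the work, as an engineer would, in place of code of your own. Each camera call takes 0.05 s, during which the arm holds its last target.

## Working session

There is one attempt and no reset: what is moved stays moved. The work goes in short steps, Python scripts to look and compute and a tool call to move; the robot and the scene stay as the last step left them, time stands still between calls to the robot, and variables do not carry over. Pictures are saved under pics/ and viewed, and the job is handed in when it is done.

Besides the shell and the picture viewer there is one more tool, called after "Emit:" as name([rows], argument=value, ...), one row to a line, values as JSON. drive_tool: Moves the arm, as the interface text tells. Its arguments: {"type":"object","properties":{"series":{"type":"array"},"grip":{"type":"number"},"newtons":{"type":"number"}},"required":["series"]}

```bash
mkdir -p pics; python3 - <<'E'
from plant import ctrl
import cv2,numpy as np
s=ctrl.get_state();print({k:np.round(v,3) for k,v in s.items()})
for n in ["scene","side","wrist"]:
    c=ctrl.read_camera(n);cv2.imwrite(f"pics/{n}0.png",c["img"][:,:,::-1]);print(n,c["camera_matrix"].round(1).tolist(),(-c["R"].T@c["t"]).round(3),c["R"].round(2).tolist())
    np.savez(f"pics/{n}0.npz",**c)
E
```

```text
{'time': np.float64(0.0), 'qpos': array([ 1.111,  0.287,  1.578,  0.   ,  1.279, -0.15 ]), 'dq': array([-0.   , -0.001, -0.   ,  0.001, -0.   , -0.   ]), 'joint_efforts': array([-0.0000e+00, -4.0599e+01, -2.9263e+01, -0.0000e+00,  6.0000e-03,
        0.0000e+00]), 'eef_pos': array([0.205, 0.642, 0.241]), 'tcp_rot': array([ 0.108,  0.699, -0.11 ,  0.698]), 'contact_force': array([-0.253, -1.051,  0.575]), 'wrist_torque': array([ 0.011, -0.011,  0.022]), 'opening': np.float64(0.999)}
scene [[356.8, 0.0, 259.2], [0.0, 356.8, 188.3], [0.0, 0.0, 1.0]] [1.024 0.211 0.87 ] [[-0.34, 0.94, -0.02], [0.76, 0.27, -0.59], [-0.55, -0.21, -0.81]]
side [[358.9, 0.0, 255.3], [0.0, 358.9, 186.7], [0.0, 0.0, 1.0]] [-0.093 -0.532  0.768] [[0.68, -0.73, -0.02], [-0.51, -0.46, -0.73], [0.52, 0.51, -0.69]]
wrist [[265.8, 0.0, 260.4], [0.0, 265.8, 192.0], [0.0, 0.0, 1.0]] [0.142 0.663 0.372] [[0.3, 0.95, -0.0], [0.92, -0.29, 0.26], [0.25, -0.08, -0.96]]
```

View pics/scene0.png

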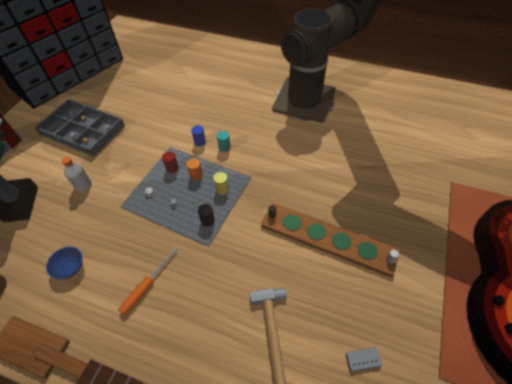

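View pics/side0.png

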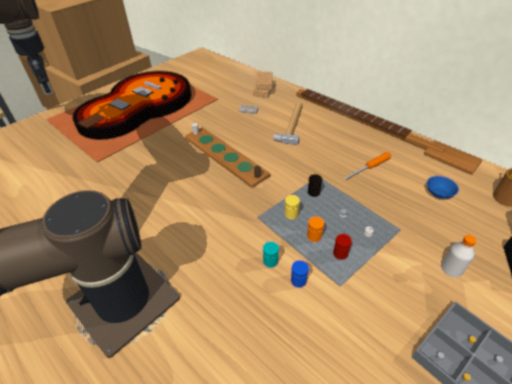

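View pics/wrist0.png

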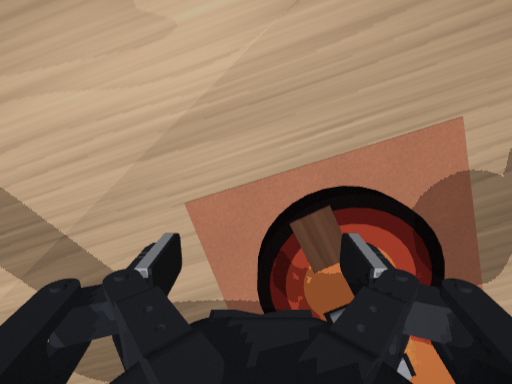

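```bash
cat > h.py <<'E'
import cv2,numpy as np
def ray(c,u,v,z):
    K,R,t=c["camera_matrix"],c["R"],c["t"]
    C=-R.T@t; d=R.T@np.linalg.inv(K)@np.array([u,v,1.]); return (C+d*(z-C[2])/d[2])
def comps(m,amin=20):
    n,l,st,ce=cv2.connectedComponentsWithStats(m.astype(np.uint8))
    return [(st[i][4],ce[i],st[i][:4]) for i in range(1,n) if st[i][4]>=amin]
E
python3 - <<'E'
from h import *
for n in ["scene","side"]:
    c=np.load(f"pics/{n}0.npz");im=c["img"];hsv=cv2.cvtColor(im,cv2.COLOR_RGB2HSV);H,S,V=[hsv[...,i].astype(int) for i in range(3)]
    box={"scene":(120,100,300,140),"side":(180,110,230,190)}[n]
    x,y,w,h=box
    cv2.imwrite(f"pics/{n}crop.png",cv2.resize(im[y:y+h,x:x+w,::-1],None,fx=2.6,fy=2.6,interpolation=cv2.INTER_CUBIC))
    roi=np.zeros(H.shape,bool)
    if n=="scene": roi[100:280,120:410]=1
    else: roi[115:290,180:400]=1
    ms=dict(yellow=(H>=25)&(H<33)&(S>130),orange=(H>=8)&(H<17)&(S>200)&(V>120),red=((H<6)|(H>174))&(S>180)&(V>50),black=(V<55)&(S<255),green=(H>50)&(H<85)&(S>70),white=(V>190)&(S<45),teal=(H>=85)&(H<95)&(S>120))
    for k,m in ms.items():
        for a,ce,b in comps(m&roi,25):
            z={'green':.021,'white':.04,}.get(k,.033)
            print(n,k,a,ce.round(1),b,ray(c,*ce,z).round(4))
E
```

```text
scene red 72 [168.1 156.7] [163 153  11   9] [ 0.4356 -0.3195  0.033 ]
scene black 697 [309.7 108.4] [287 100  46  21] [0.078  0.0384 0.033 ]
scene black 279 [205.9 215.5] [198 205  16  22] [ 0.5919 -0.1168  0.033 ]
scene black 40 [272.  213.1] [270 209   5   9] [0.5241 0.0524 0.033 ]
scene green 54 [224.7 145.1] [219 139  10  12] [ 0.3226 -0.1773  0.021 ]
scene green 198 [291.9 222. ] [284 215  17  15] [0.5261 0.111  0.021 ]
scene green 204 [316. 231.] [308 224  17  15] [0.5314 0.1806 0.021 ]
scene green 221 [341.2 240.5] [333 233  18  16] [0.537  0.2505 0.021 ]
scene green 230 [367.3 250.4] [359 243  18  16] [0.5426 0.3202 0.021 ]
scene teal 73 [222.5 135.7] [218 132  10   9] [ 0.2968 -0.1948  0.033 ]
side yellow 94 [291.9 200.1] [286 196  13  10] [ 0.4966 -0.1039  0.033 ]
side orange 164 [378.8 159.5] [367 152  24  16] [ 0.8257 -0.1963  0.033 ]
side orange 306 [315.1 228.5] [308 217  16  24] [ 0.4551 -0.216   0.033 ]
side red 320 [341.9 245.9] [334 234  17  25] [ 0.4543 -0.3     0.033 ]
side black 237 [314.5 185.3] [308 175  14  21] [ 0.5899 -0.1152  0.033 ]
side green 74 [205.5 138.9] [200 136  12   7] [0.539  0.3226 0.021 ]
side green 81 [218.  147.5] [212 144  13   8] [0.5342 0.2519 0.021 ]
side green 90 [230.7 156.6] [224 153  14   8] [0.5289 0.183  0.021 ]
side green 90 [244.3 166.5] [238 163  14   8] [0.5222 0.1132 0.021 ]
side white 110 [391.5 117.6] [377 115  23   9] [ 1.0663 -0.1121  0.04  ]
side white 33 [368.7 230.1] [366 227   7   7] [ 0.5389 -0.3252  0.04  ]
side teal 323 [270.4 253.7] [263 242  16  25] [ 0.3146 -0.1821  0.033 ]
```

View pics/scenecrop.png

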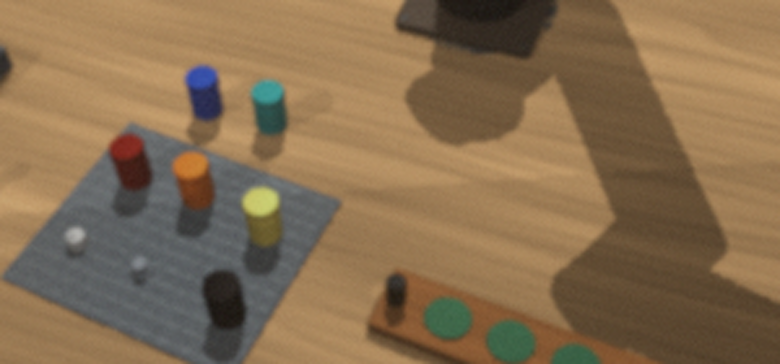

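View pics/sidecrop.png

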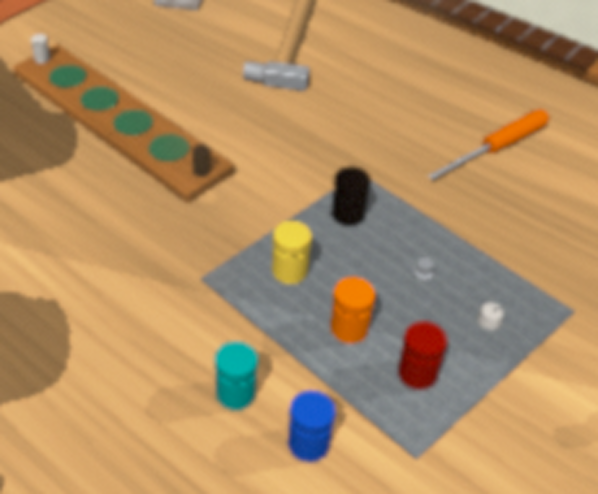

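Crops show: straw (scene 221,183), amber (195,170), cherry (170,161), ebony (206,214) all on the grey mat. The teal (223,140) and blue (198,135) pots off the mat are decoys. White post is the far-left (+y) end, black post the -y end. Next I refine the pot positions.

```bash
python3 - <<'E'
from h import *
seeds=dict(straw=((221,183),(292,207)),amber=((195,170),(315,230)),cherry=((170,161),(342,246)),ebony=((206,215),(315,186)))
res={}
for i,n in enumerate(["scene","side"]):
    c=np.load(f"pics/{n}0.npz");hsv=cv2.cvtColor(c["img"],cv2.COLOR_RGB2HSV);H,S,V=[hsv[...,j].astype(int) for j in range(3)]
    ms=dict(straw=(H>=20)&(H<38)&(S>110),amber=(H>=5)&(H<19)&(S>160),cherry=((H<8)|(H>172))&(S>120),ebony=(V<60))
    for k,m in ms.items():
        r=np.zeros(H.shape,bool);u,v=seeds[k][i];r[v-18:v+19,u-14:u+15]=1
        b=max(comps(m&r),key=lambda q:q[0]);print(n,k,b[0],b[1].round(1),b[2],p:=ray(c,*b[1],.033).round(4)); res.setdefault(k,[]).append(p)
for k,p in res.items(): print(k,np.mean(p,0).round(4),(p[0]-p[1]).round(4))
E
```

```text
scene straw 222 [220.7 183.1] [214 173  14  21] [ 0.4759 -0.123   0.033 ]
scene amber 217 [194.1 168.5] [187 159  14  21] [ 0.4518 -0.2214  0.033 ]
scene cherry 216 [169.7 161.4] [162 152  15  21] [ 0.4512 -0.3054  0.033 ]
scene ebony 308 [205.8 215.7] [198 204  17  24] [ 0.5926 -0.1168  0.033 ]
side straw 312 [291.5 206.2] [285 194  15  25] [ 0.4772 -0.1183  0.033 ]
side amber 330 [315.1 228.5] [308 217  16  25] [ 0.4552 -0.216   0.033 ]
side cherry 356 [342.1 245.8] [334 234  18  25] [ 0.4547 -0.3001  0.033 ]
side ebony 248 [314.5 185.4] [308 175  14  22] [ 0.5896 -0.1154  0.033 ]
straw [ 0.4766 -0.1206  0.033 ] [-0.0013 -0.0047  0.    ]
amber [ 0.4535 -0.2187  0.033 ] [-0.0034 -0.0054  0.    ]
cherry [ 0.453  -0.3027  0.033 ] [-0.0035 -0.0053  0.    ]
ebony [ 0.5911 -0.1161  0.033 ] [ 0.003  -0.0014  0.    ]
```

```bash
cat > st.py <<'E'
import sys
from plant import ctrl
import numpy as np
from scipy.spatial.transform import Rotation as Ro
T=dict(straw=(.4766,-.1206),amber=(.4535,-.2187),cherry=(.453,-.3027),ebony=(.5911,-.1161),P1=(.541,.3214),P2=(.5355,.2514),P3=(.530,.1815),P4=(.5245,.1118))
def show(name=None,z=None,yaw=None):
    s=ctrl.get_state();R=Ro.from_quat(s["tcp_rot"]).as_matrix();p=s["eef_pos"]
    print("t",round(float(s["time"]),2),"p",p.round(4),"open",round(float(s["opening"]),3),"F",s["contact_force"].round(1),"q",s["qpos"].round(2))
    if name:
        # desired: x down, y along world heading yaw(deg)
        a=np.deg2rad(yaw);y=np.array([np.cos(a),np.sin(a),0]);x=np.array([0,0,-1.]);Rd=np.stack([x,y,np.cross(x,y)],1)
        d=np.array([*T[name],z])-p if name in T else np.zeros(3)
        print("target shift tool units",(R.T@d/.05).round(3),"mm world",(d*1000).round(1),"rotvec",np.rad2deg(Ro.from_matrix(R.T@Rd).as_rotvec()).round(2), "shift if turned",(Rd.T@d/.05).round(3))
    else: print(R.round(3))
if __name__=="__main__":
    a=sys.argv[1:]; show(*( [a[0],float(a[1]),float(a[2])] if a else []))
E
python3 st.py; python3 st.py ebony 0.15 0;python3 st.py ebony 0.15 180
```

```text
t 0.15 p [0.2055 0.6424 0.2412] open 0.999 F [ 0.7 -0.2 -0.6] q [ 1.11  0.29  1.58  0.    1.28 -0.15]
[[-0.001  0.305  0.952]
 [-0.002  0.952 -0.305]
 [-1.    -0.002 -0.   ]]
t 0.15 p [0.2055 0.6424 0.2412] open 0.999 F [ 0.7 -0.2 -0.6] q [ 1.11  0.29  1.58  0.    1.28 -0.15]
target shift tool units [  1.844 -12.094  11.97 ] mm world [ 385.6 -758.5  -91.2] rotvec [7.225e+01 5.000e-02 1.000e-01] shift if turned [ 1.825  7.711 15.171]
t 0.15 p [0.2055 0.6424 0.2412] open 0.999 F [ 0.7 -0.2 -0.6] q [ 1.11  0.29  1.58  0.    1.28 -0.15]
target shift tool units [  1.844 -12.094  11.97 ] mm world [ 385.6 -758.5  -91.2] rotvec [-1.0775e+02 -1.1000e-01  6.0000e-02] shift if turned [  1.825  -7.711 -15.171]
```

Emit:
drive_tool([
  [[0,-0.64,0.63],[8.5,0,0]],
  [[0,-0.54,0.72],[8.5,0,0]],
  [[0,-0.43,0.79],[8.5,0,0]],
  [[0,-0.3,0.85],[8.5,0,0]],
  [[0,-0.18,0.88],[8.5,0,0]],
], grip=1, newtons=40)

```text
time: 0.65
eef_pos: [0.3053, 0.4379, 0.2377]
tcp_rot: [0.356, 0.61, -0.36, 0.61]
contact_force: [0.7, 0.1, 1.2]
opening: 1.002
```

```bash
python3 st.py ebony 0.14 -4.5
```

```text
t 0.65 p [0.3053 0.4379 0.2377] open 1.002 F [0.7 0.1 1.2] q [ 0.77 -0.02  1.92 -0.    1.24  0.26]
target shift tool units [ 1.981 -0.4   12.457] mm world [ 285.8 -554.   -97.7] rotvec [33.67  0.19  0.24] shift if turned [ 1.954  6.568 10.597]
```

Emit:
drive_tool([
  [[0.1,-0.03,0.94],[8.4,0,0]],
  [[0.1,0.11,0.94],[8.4,0,0]],
  [[0.1,0.25,0.92],[8.4,0,0]],
  [[0.1,0.38,0.87],[8.4,0,0]],
  [[0.1,0.5,0.8],[0,0,0]],
])

```text
time: 1.15
eef_pos: [0.4148, 0.2186, 0.2127]
tcp_rot: [-0.522, -0.476, 0.524, -0.477]
contact_force: [0.7, -0.2, -0.2]
opening: 0.998
```

Emit:
drive_tool([
  [[0.1,0.5,0.8],[0,0,0]],
  [[0.1,0.5,0.8],[0,0,0]],
  [[0.1,0.5,0.8],[0,0,0]],
  [[0.1,0.5,0.8],[0,0,0]],
  [[0.1,0.5,0.8],[0,0,0]],
])

```text
time: 1.65
eef_pos: [0.5221, -0.002, 0.1871]
tcp_rot: [-0.523, -0.475, 0.523, -0.477]
contact_force: [0.9, 0.4, 0.5]
opening: 0.999
```

```bash
python3 st.py ebony 0.14 -4.5
```

```text
t 1.65 p [ 0.5221 -0.002   0.1871] open 0.999 F [0.9 0.4 0.5] q [-0.2   0.    2.   -0.    1.14 -0.1 ]
target shift tool units [0.948 1.588 2.14 ] mm world [  69.  -114.1  -47.1] rotvec [-0.93  0.11 -0.07] shift if turned [0.942 1.554 2.167]
```

Emit:
drive_tool([
  [[0.1,0.53,0.72],[-0.9,0,0]],
  [[0.1,0.52,0.72],[0,0,0]],
  [[0.1,0.52,0.72],[0,0,0]],
  [[0,0,0],[0,0,0]],
])

```text
time: 2.05
eef_pos: [0.5937, -0.1269, 0.1697]
tcp_rot: [-0.52, -0.478, 0.521, -0.479]
contact_force: [0.4, 0.4, -0.5]
opening: 1.001
```

```bash
python3 st.py ebony 0.033 -4.5; python3 - <<'E'
from plant import ctrl
import cv2,numpy as np
c=ctrl.read_camera("wrist");cv2.imwrite("pics/w1.png",c["img"][:,:,::-1]);np.savez("pics/w1.npz",**c)
E
```

```text
t 2.05 p [ 0.5937 -0.1269  0.1697] open 1.001 F [ 0.4  0.4 -0.5] q [-0.38  0.21  1.81 -0.    1.12 -0.29]
target shift tool units [ 2.733 -0.069 -0.217] mm world [  -2.6   10.8 -136.7] rotvec [-0.39  0.13 -0.  ] shift if turned [ 2.734 -0.068 -0.211]
```

View pics/w1.png

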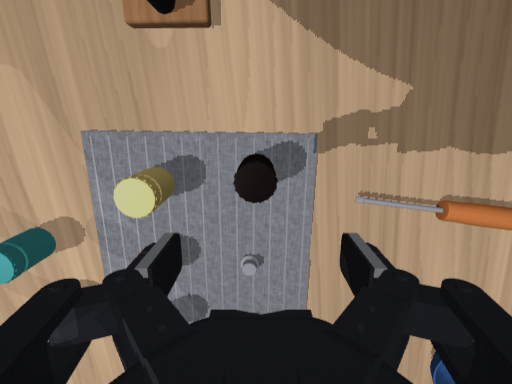

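```bash
python3 - <<'E'
from h import *
c=np.load("pics/w1.npz");im=c["img"];hsv=cv2.cvtColor(im,cv2.COLOR_RGB2HSV);H,S,V=[hsv[...,j].astype(int) for j in range(3)]
print(im[165:200:6,240:275:8].tolist()[:3])
for nm,m,r in (("ebony",(V<45),(150,210,225,285)),("straw top",(H>20)&(H<38)&(S>90)&(V>150),(160,230,100,180)),("straw all",(H>20)&(H<38)&(S>90),(160,230,100,180))):
    q=np.zeros(H.shape,bool);q[r[0]:r[1],r[2]:r[3]]=1
    b=max(comps(m&q),key=lambda a:a[0]);print(nm,b[0],b[1].round(1),b[2],ray(c,*b[1],.063).round(4),ray(c,*b[1],.053).round(4))
E
```

```text
[[[12, 8, 9], [28, 22, 21], [24, 17, 18], [23, 17, 16], [14, 12, 12]], [[29, 23, 23], [28, 21, 20], [24, 18, 17], [23, 17, 16], [17, 12, 12]], [[29, 22, 22], [24, 20, 19], [23, 19, 18], [22, 16, 16], [21, 15, 13]]]
ebony 1597 [255.4 178.3] [234 154  43  49] [ 0.5898 -0.1121  0.063 ] [ 0.5894 -0.1143  0.053 ]
straw top 22 [138.7 179.8] [130 177  19   9] [ 0.4832 -0.1043  0.063 ] [ 0.4784 -0.1062  0.053 ]
straw all 868 [156.9 183.8] [130 167  44  49] [ 0.4991 -0.1095  0.063 ] [ 0.4949 -0.1116  0.053 ]
```

Ebony's lid shows at (255,181) and straw's at (135,197), which agrees with the two-camera fix to about 2 mm. I'm descending onto ebony.

Emit:
drive_tool([
  [[0.4,-0.08,-0.23],[-0.4,0,0]],
  [[0.6,0,0],[0,0,0]],
  [[0.6,0,0],[0,0,0]],
  [[0.6,0,0],[0,0,0]],
  [[0.3,0,0],[0,0,0]],
])

```text
time: 2.6
eef_pos: [0.5899, -0.109, 0.0451]
tcp_rot: [0.519, 0.48, -0.517, 0.483]
contact_force: [-0.1, -0.2, -0.7]
opening: 1.004
```

```bash
sed -i 's/ebony=(.5911,-.1161)/ebony=(.5903,-.1153)/;s/straw=(.4766,-.1206)/straw=(.4775,-.1210)/' st.py; python3 st.py ebony 0.033 -4.5
```

```text
t 2.6 p [ 0.5899 -0.109   0.0451] open 1.004 F [-0.1 -0.2 -0.7] q [-0.35  0.36  1.89  0.    0.9  -0.28]
target shift tool units [0.243 0.016 0.125] mm world [  0.4  -6.3 -12.1] rotvec [ 0.23  0.06 -0.27] shift if turned [0.243 0.017 0.125]
```

Emit:
drive_tool([
  [[0.24,0,0.12],[0,0,0]],
  [[0,0,0],[0,0,0]],
])

```text
time: 2.8
eef_pos: [0.5875, -0.1131, 0.0307]
tcp_rot: [0.518, 0.482, -0.518, 0.482]
contact_force: [-0.3, -0.3, 0.3]
opening: 1.0
```

```bash
python3 st.py ebony 0.033 -4.5
```

```text
t 2.8 p [ 0.5875 -0.1131  0.0307] open 1.0 F [-0.3 -0.3  0.3] q [-0.36  0.38  1.89  0.    0.87 -0.29]
target shift tool units [-0.046  0.058  0.039] mm world [ 2.8 -2.2  2.3] rotvec [ 0.35 -0.02 -0.01] shift if turned [-0.046  0.059  0.039]
```

Emit:
drive_tool([
  [[0,0.06,0.04],[0,0,0]],
  [[0,0,0],[0,0,0]],
  [[0,0,0],[0,0,0]],
  [[0,0,0],[0,0,0]],
  [[0,0,0],[0,0,0]],
], grip=-1, newtons=40)

```text
time: 3.3
eef_pos: [0.594, -0.1168, 0.036]
tcp_rot: [0.519, 0.479, -0.516, 0.484]
contact_force: [-0.7, -0.0, -0.7]
opening: 0.458
```

```bash
python3 st.py ebony 0.033 -4.5
```

```text
t 3.3 p [ 0.594  -0.1168  0.036 ] open 0.458 F [-0.7 -0.  -0.7] q [-0.36  0.38  1.88  0.    0.88 -0.29]
target shift tool units [ 0.06  -0.077 -0.025] mm world [-3.7  1.5 -3. ] rotvec [ 0.34  0.12 -0.49] shift if turned [ 0.061 -0.077 -0.024]
```

```bash
python3 - <<'E'
from plant import ctrl
import numpy as np
for i in range(5):
    s=ctrl.get_state();print(s["eef_pos"].round(4),s["qpos"].round(4),round(s["opening"],3));c=ctrl.read_camera("wrist")
import cv2;cv2.imwrite("pics/w2.png",c["img"][:,:,::-1])
E
```

```text
[ 0.594  -0.1168  0.036 ] [-3.6180e-01  3.7910e-01  1.8752e+00  6.0000e-04  8.7850e-01 -2.8950e-01] 0.458
[ 0.594  -0.1168  0.036 ] [-3.6180e-01  3.7910e-01  1.8753e+00  6.0000e-04  8.7840e-01 -2.8950e-01] 0.458
[ 0.5938 -0.1167  0.0358] [-3.6180e-01  3.7940e-01  1.8755e+00  6.0000e-04  8.7840e-01 -2.8950e-01] 0.458
[ 0.5936 -0.1166  0.0355] [-3.6180e-01  3.7960e-01  1.8758e+00  6.0000e-04  8.7850e-01 -2.8950e-01] 0.456
[ 0.5935 -0.1166  0.0354] [-3.6170e-01  3.7970e-01  1.8759e+00  6.0000e-04  8.7850e-01 -2.8950e-01] 0.457
```

View pics/w2.png

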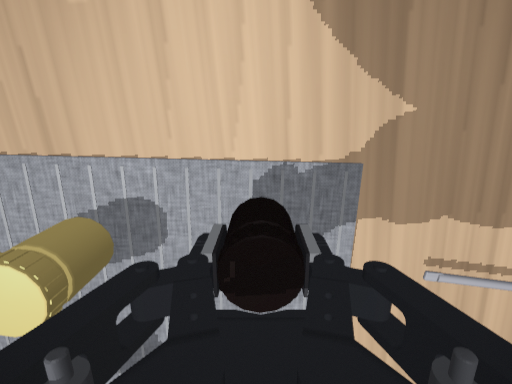

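Emit:
drive_tool([
  [[-0.4,0,0],[0,0,0]],
  [[-0.9,0,0],[0,0,0]],
  [[-0.9,0,0],[0,0,0]],
  [[-0.2,-0.1,-0.4],[0,0,0]],
  [[0,-0.2,-0.8],[0,0,0]],
])

```text
time: 4.05
eef_pos: [0.5811, -0.0574, 0.157]
tcp_rot: [0.52, 0.479, -0.519, 0.481]
contact_force: [-0.2, 1.3, -1.2]
opening: 0.459
```

```bash
python3 st.py P4 0.10 -4.5
```

```text
t 4.05 p [ 0.5811 -0.0574  0.157 ] open 0.459 F [-0.2  1.3 -1.2] q [-0.27  0.17  1.88 -0.    1.09 -0.19]
target shift tool units [ 1.135 -1.397 -3.285] mm world [-56.6 169.2 -57. ] rotvec [-0.01  0.03 -0.14] shift if turned [ 1.14  -1.394 -3.285]
```

Emit:
drive_tool([
  [[0.1,-0.3,-0.8],[0,0,0]],
  [[0.2,-0.35,-0.8],[0,0,0]],
  [[0.2,-0.35,-0.8],[0,0,0]],
  [[0.2,-0.3,-0.6],[0,0,0]],
  [[0,0,0],[0,0,0]],
])

```text
time: 4.55
eef_pos: [0.5259, 0.1051, 0.1225]
tcp_rot: [0.521, 0.478, -0.517, 0.482]
contact_force: [-0.4, -0.1, -1.5]
opening: 0.457
```

```bash
python3 st.py P4 0.054 -4.5
```

```text
t 4.55 p [0.5259 0.1051 0.1225] open 0.457 F [-0.4 -0.1 -1.5] q [ 0.01  0.11  2.01 -0.    1.01  0.09]
target shift tool units [ 1.371 -0.049 -0.132] mm world [ -1.4   6.7 -68.5] rotvec [ 0.05 -0.   -0.41] shift if turned [ 1.371 -0.039 -0.132]
```

Emit:
drive_tool([
  [[0.3,-0.03,-0.1],[0,0,0]],
  [[0.4,0,0],[0,0,0]],
  [[0.2,0,0],[0,0,0]],
  [[0,0,0],[0,0,0]],
])

```text
time: 4.95
eef_pos: [0.5258, 0.1097, 0.0747]
tcp_rot: [0.521, 0.478, -0.517, 0.482]
contact_force: [-0.8, -1.2, -1.5]
opening: 0.459
```

```bash
cat > snap.py <<'E'
import sys
from h import *
from plant import ctrl
tag=sys.argv[1]; cen=np.array([float(a) for a in sys.argv[2:5]])
ims=[]
for n in ["scene","side"]:
    c=ctrl.read_camera(n);np.savez(f"pics/{n}{tag}.npz",**c)
    q=c["camera_matrix"]@(c["R"]@cen+c["t"]);u,v=(q[:2]/q[2]).astype(int);im=c["img"][max(v-40,0):v+40,max(u-50,0):u+50,::-1]
    print(n,"crop origin",max(u-50,0),max(v-40,0));ims.append(cv2.resize(im,(500,400),interpolation=cv2.INTER_CUBIC)[:, :400])
cv2.imwrite(f"pics/sn{tag}.png",np.hstack(ims))
c=ctrl.read_camera("wrist");cv2.imwrite(f"pics/wr{tag}.png",c["img"][:,:,::-1]);np.savez(f"pics/wrist{tag}.npz",**c)
E
python3 st.py P4 0.054 -4.5; python3 snap.py e .5245 .1118 .03
```

```text
t 4.95 p [0.5258 0.1097 0.0747] open 0.459 F [-0.8 -1.2 -1.5] q [ 0.02  0.19  2.03 -0.    0.91  0.1 ]
target shift tool units [ 0.413 -0.032 -0.039] mm world [ -1.3   2.1 -20.7] rotvec [ 0.04  0.02 -0.48] shift if turned [ 0.414 -0.028 -0.039]
scene crop origin 242 179
side crop origin 194 124
```

View pics/sne.png

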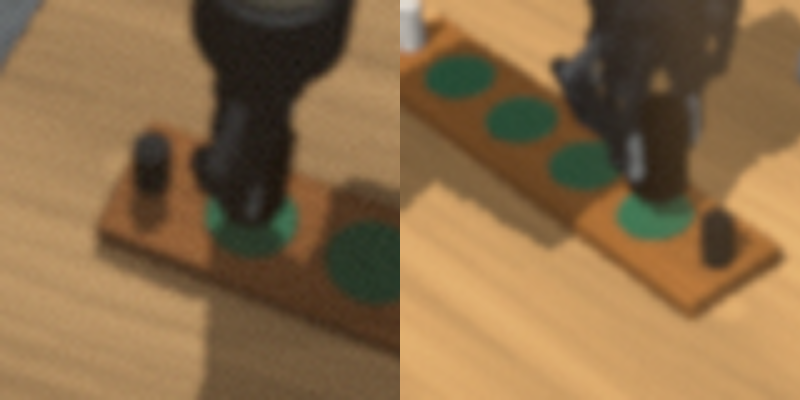

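View pics/wre.png

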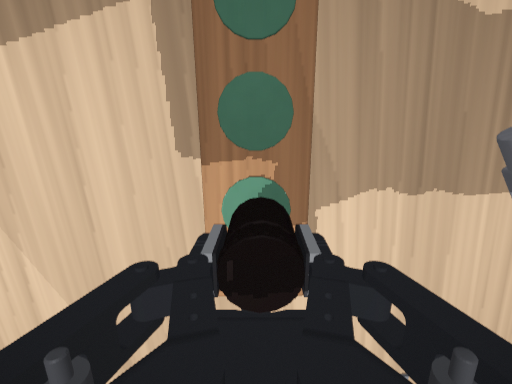

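```bash
cat > wm.py <<'E'
import sys
from h import *
# usage: wm.py tag u_edge v_edge zbase
tag=sys.argv[1];u,v,zb=map(float,sys.argv[2:5])
c=np.load(f"pics/wrist{tag}.npz");hsv=cv2.cvtColor(c["img"],cv2.COLOR_RGB2HSV);H,S,V=[hsv[...,j].astype(int) for j in range(3)]
for b in comps((H>60)&(H<85)&(S>80),300):
    print("pad",b[0],b[1].round(1),b[2],ray(c,*b[1],.021).round(4))
e=ray(c,u,v,zb);print("pot far edge",e.round(4),"centre est",(e+np.array([-.02*np.sin(np.deg2rad(4.5)),-.02*np.cos(np.deg2rad(4.5)),0])).round(4))
E
python3 wm.py e 261 198 .0423; sed -n 1,1p /dev/null; python3 - <<'E'
import numpy as np
c=np.load('pics/wriste.npz');R=c['R'];print((-R.T@c['t']).round(3),R.round(2).tolist())
E
```

```text
pad 2396 [254.5  15.9] [214   0  81  39] [0.5333 0.2378 0.021 ]
pad 4541 [254.9 110.8] [218  73  75  77] [0.5289 0.1822 0.021 ]
pad 1448 [252. 195.] [222 177  68  51] [0.5218 0.1238 0.021 ]
pot far edge [0.5285 0.1274 0.0423] centre est [0.5269 0.1075 0.0423]
[0.53  0.177 0.207] [[1.0, -0.08, 0.01], [-0.08, -0.96, 0.27], [-0.01, -0.27, -0.96]]
```

Emit:
drive_tool([
  [[0.1,-0.065,-0.09],[0,0,0]],
  [[0.1,0,0],[0,0,0]],
  [[0.08,0,0],[0,0,0]],
  [[0,0,0],[0,0,0]],
])

```text
time: 5.5
eef_pos: [0.5264, 0.1145, 0.0643]
tcp_rot: [0.524, 0.475, -0.515, 0.484]
contact_force: [0.7, -0.8, -0.8]
opening: 0.454
```

```bash
python3 st.py P4 0.054 -4.5
```

```text
t 5.5 p [0.5264 0.1145 0.0643] open 0.454 F [ 0.7 -0.8 -0.8] q [ 0.03  0.2   2.04 -0.    0.88  0.11]
target shift tool units [ 0.205 -0.038  0.057] mm world [ -1.9  -2.7 -10.3] rotvec [-0.02 -0.04 -1.  ] shift if turned [ 0.206 -0.034  0.057]
```

Emit:
drive_tool([
  [[0.06,-0.07,0],[0,0,-1]],
  [[0.05,0,0],[0,0,0]],
  [[0,0,0],[0,0,0]],
])

```text
time: 5.8
eef_pos: [0.5229, 0.1148, 0.0584]
tcp_rot: [-0.519, -0.48, 0.519, -0.479]
contact_force: [0.0, 0.1, -1.3]
opening: 0.455
```

```bash
python3 st.py P4 0.054 -4.5
```

```text
t 5.8 p [0.5229 0.1148 0.0584] open 0.455 F [ 0.   0.1 -1.3] q [0.03 0.21 2.04 0.   0.89 0.1 ]
target shift tool units [0.089 0.037 0.058] mm world [ 1.6 -3.  -4.4] rotvec [-0.01 -0.04  0.06] shift if turned [0.089 0.037 0.058]
```

Emit:
drive_tool([
  [[0.05,0,0],[0,0,0]],
  [[0.04,0,0],[0,0,0]],
  [[0,0,0],[0,0,0]],
])

```text
time: 6.1
eef_pos: [0.523, 0.1148, 0.0536]
tcp_rot: [-0.519, -0.48, 0.519, -0.48]
contact_force: [-0.1, 0.4, -1.0]
opening: 0.46
```

```bash
python3 st.py P4 0.054 -4.5; python3 snap.py e2 .5245 .1118 .03; python3 wm.py e2 261 198 .0223
```

```text
t 6.1 p [0.523  0.1148 0.0536] open 0.46 F [-0.1  0.4 -1. ] q [0.03 0.22 2.04 0.   0.88 0.1 ]
target shift tool units [-0.008  0.035  0.058] mm world [ 1.5 -3.   0.4] rotvec [-0.01 -0.04  0.05] shift if turned [-0.008  0.035  0.058]
scene crop origin 242 179
side crop origin 194 124
pad 2433 [261.9  14.9] [217   0  90  37] [0.533  0.2357 0.021 ]
pad 5749 [262.  117.6] [220  75  85  86] [0.529  0.1824 0.021 ]
pad 669 [265.5 206.2] [225 192  75  40] [0.527 0.127 0.021]
pot far edge [0.5245 0.1332 0.0223] centre est [0.5229 0.1133 0.0223]
```

View pics/wre2.png

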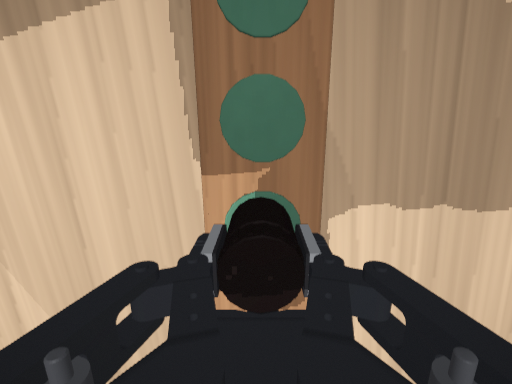

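View pics/sne2.png

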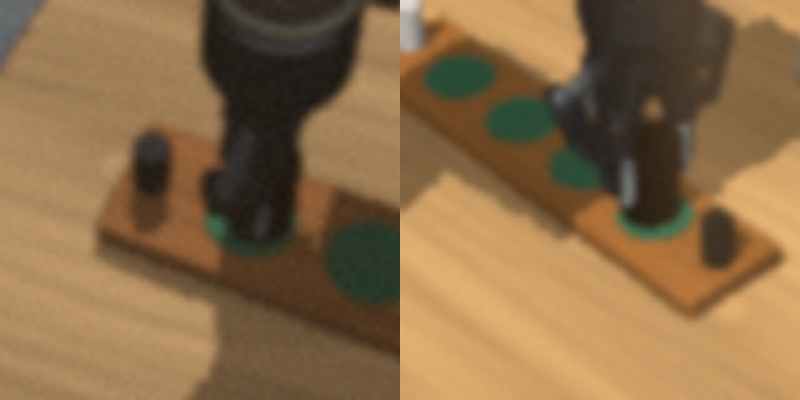

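```bash
python3 - <<'E'
from h import *
c=np.load("pics/wriste2.npz")
print(ray(c,263,191.5,.021),ray(c,261,198,.0213),ray(c,225,222,.021),ray(c,300.5,222,.021))
E
```

```text
[0.52608454 0.13704686 0.021     ] [0.52447894 0.13291764 0.0213    ] [0.49950892 0.11822512 0.021     ] [0.54914762 0.11432275 0.021     ]
```

Emit:
drive_tool([
  [[-0.02,0.03,0.045],[0,0,0]],
  [[0.02,0,0],[0,0,0]],
  [[0.02,0,0],[0,0,0]],
  [[0,0,0],[0,0,0]],
])

```text
time: 6.65
eef_pos: [0.525, 0.1122, 0.0533]
tcp_rot: [0.52, 0.48, -0.519, 0.48]
contact_force: [-0.2, 0.7, -1.5]
opening: 0.459
```

```bash
python3 st.py P4 0.054 -4.5
```

```text
t 6.65 p [0.525  0.1122 0.0533] open 0.459 F [-0.2  0.7 -1.5] q [0.02 0.22 2.04 0.   0.88 0.1 ]
target shift tool units [-0.013 -0.01   0.009] mm world [-0.5 -0.4  0.7] rotvec [-0.02 -0.05 -0.04] shift if turned [-0.013 -0.01   0.009]
```

Emit:
drive_tool([
  [[0.02,0,0],[0,0,0]],
  [[0.02,0,0],[0,0,0]],
])

```text
time: 6.85
eef_pos: [0.5253, 0.1123, 0.0527]
tcp_rot: [0.519, 0.48, -0.519, 0.48]
contact_force: [-4.9, 0.1, 10.2]
opening: 0.458
```

Emit:
drive_tool([
  [[0,0,0],[0,0,0]],
  [[0,0,0],[0,0,0]],
  [[0,0,0],[0,0,0]],
  [[0,0,0],[0,0,0]],
], grip=1)

```text
time: 7.25
eef_pos: [0.5261, 0.1123, 0.0533]
tcp_rot: [0.52, 0.48, -0.519, 0.48]
contact_force: [-0.1, 0.5, 0.6]
opening: 0.999
```

Emit:
drive_tool([
  [[-0.3,0,0],[0,0,0]],
  [[-0.7,0,0],[0,0,0]],
  [[-0.9,0,0],[0,0,0]],
  [[-0.3,0,0],[0,0,0]],
  [[0,0,0.5],[0,0,0]],
])

```text
time: 7.75
eef_pos: [0.5235, 0.0886, 0.1702]
tcp_rot: [0.519, 0.481, -0.518, 0.481]
contact_force: [0.0, -0.7, -0.4]
opening: 1.005
```

```bash
python3 st.py straw 0.15 -4.5; python3 snap.py e3 .5245 .1118 .03
```

```text
t 7.75 p [0.5235 0.0886 0.1702] open 1.005 F [ 0.  -0.7 -0.4] q [-0.02  0.04  1.99  0.    1.11  0.05]
target shift tool units [ 0.398 -0.601  4.249] mm world [ -46.  -209.6  -20.2] rotvec [ 0.16 -0.07 -0.08] shift if turned [ 0.404 -0.588  4.25 ]
scene crop origin 242 179
side crop origin 194 124
```

View pics/sne3.png

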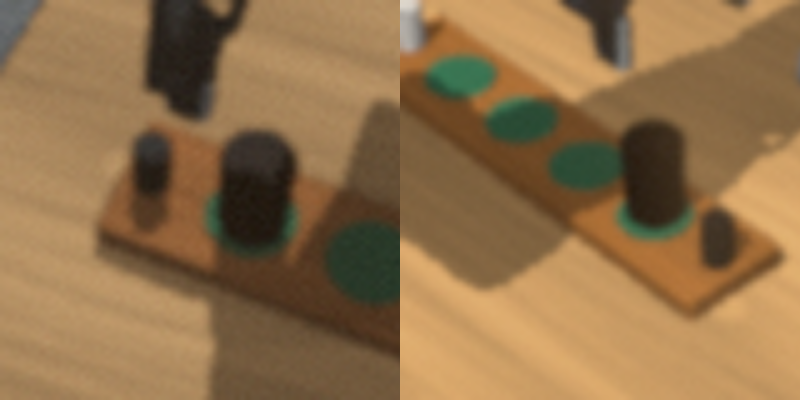

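View pics/wre3.png

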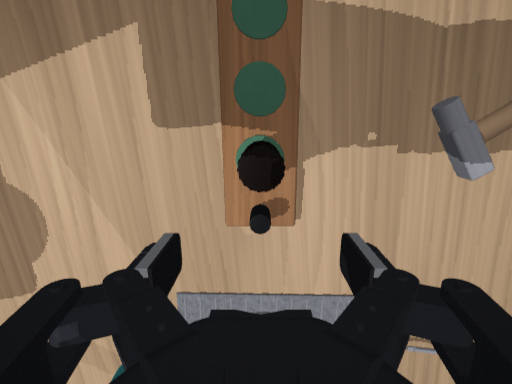

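Ebony stands centred on the pad beside the black post, with an even green rim in both views. Straw is next.

Emit:
drive_tool([
  [[0,-0.1,0.7],[0,0,0]],
  [[0,-0.13,0.9],[0,0,0]],
  [[0,-0.13,0.9],[0,0,0]],
  [[0,-0.13,0.9],[0,0,0]],
  [[0,-0.1,0.7],[0,0,0]],
])

```text
time: 8.4
eef_pos: [0.475, -0.1148, 0.1666]
tcp_rot: [-0.517, -0.484, 0.517, -0.48]
contact_force: [0.9, 0.4, -0.1]
opening: 1.0
```

```bash
python3 st.py straw 0.033 -4.5
```

```text
t 8.4 p [ 0.475  -0.1148  0.1666] open 1.0 F [ 0.9  0.4 -0.1] q [-0.45 -0.05  2.09  0.    1.11 -0.38]
target shift tool units [2.671 0.071 0.131] mm world [   2.5   -6.2 -133.6] rotvec [ 0.44 -0.24  0.28] shift if turned [2.672 0.059 0.119]
```

Emit:
drive_tool([
  [[0.2,0.03,0],[0.4,-0.2,0.3]],
  [[0.5,0,0],[0,0,0]],
  [[0.5,0,0],[0,0,0]],
  [[0.4,0,0],[0,0,0]],
  [[0,0,0],[0,0,0]],
])

```text
time: 8.9
eef_pos: [0.4757, -0.1153, 0.083]
tcp_rot: [0.522, 0.479, -0.52, 0.477]
contact_force: [0.0, 0.2, -0.6]
opening: 1.002
```

```bash
python3 st.py straw 0.033 -4.5
```

```text
t 8.9 p [ 0.4757 -0.1153  0.083 ] open 1.002 F [ 0.   0.2 -0.6] q [-0.45  0.08  2.14  0.    0.93 -0.36]
target shift tool units [1.    0.047 0.114] mm world [  1.8  -5.7 -50. ] rotvec [-0.45 -0.19  0.05] shift if turned [1.    0.045 0.111]
```

Emit:
drive_tool([
  [[0.2,0.045,0.12],[-0.4,-0.2,0]],
  [[0.4,0,0],[0,0,0]],
  [[0.3,0,0],[0,0,0]],
  [[0.1,0,0],[0,0,0]],
  [[0,0,0],[0,0,0]],
])

```text
time: 9.4
eef_pos: [0.4806, -0.1207, 0.0331]
tcp_rot: [0.519, 0.48, -0.518, 0.482]
contact_force: [0.1, 1.1, -0.2]
opening: 1.001
```

```bash
python3 st.py straw 0.033 -4.5;python3 snap.py s1 .4775 -.121 .03
```

```text
t 9.4 p [ 0.4806 -0.1207  0.0331] open 1.001 F [ 0.1  1.1 -0.2] q [-0.45  0.18  2.14 -0.    0.82 -0.38]
target shift tool units [ 0.001 -0.062  0.011] mm world [-3.1 -0.3 -0.1] rotvec [ 0.2  0.1 -0.2] shift if turned [ 0.001 -0.062  0.011]
scene crop origin 171 144
side crop origin 242 167
```

View pics/wrs1.png

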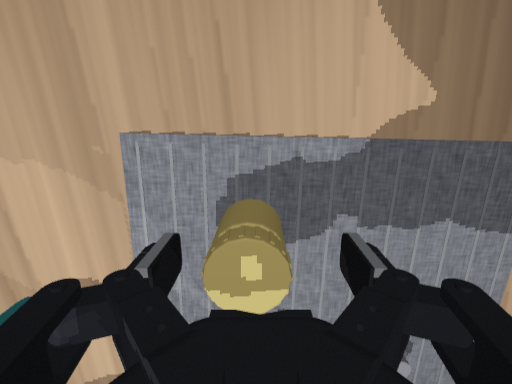

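Emit:
drive_tool([
  [[0,-0.06,0],[0.2,0,0]],
  [[0,0,0],[0,0,0]],
  [[0,0,0],[0,0,0]],
  [[0,0,0],[0,0,0]],
  [[0,0,0],[0,0,0]],
], grip=-1)

```text
time: 10.05
eef_pos: [0.4796, -0.1216, 0.0369]
tcp_rot: [0.521, 0.476, -0.518, 0.484]
contact_force: [-0.1, 0.2, -1.3]
opening: 0.457
```

```bash
python3 st.py straw 0.15 -4.5;python3 st.py P1 0.15 -4.5
```

```text
t 10.05 p [ 0.4796 -0.1216  0.0369] open 0.457 F [-0.1  0.2 -1.3] q [-0.45  0.17  2.15 -0.    0.82 -0.37]
target shift tool units [-2.262e+00 -2.000e-02  1.000e-03] mm world [ -2.1   0.6 113.1] rotvec [-0.02  0.25 -0.59] shift if turned [-2.262 -0.043 -0.009]
t 10.05 p [ 0.4796 -0.1216  0.0369] open 0.457 F [-0.1  0.2 -1.3] q [-0.45  0.17  2.15 -0.    0.82 -0.37]
target shift tool units [-2.296  0.549 -8.92 ] mm world [ 61.4 443.  113.1] rotvec [-0.02  0.25 -0.59] shift if turned [-2.262  0.528 -8.93 ]
```

Emit:
drive_tool([
  [[-0.4,0,0],[0,0.2,-0.5]],
  [[-0.9,0,0],[0,0,0]],
  [[-0.9,0,0],[0,0,0]],
  [[-0.2,0.03,-0.6],[0,0,0]],
  [[0,0.05,-0.9],[0,0,0]],
])

```text
time: 10.55
eef_pos: [0.4884, -0.0484, 0.1598]
tcp_rot: [-0.521, -0.479, 0.522, -0.477]
contact_force: [1.3, -0.2, -1.8]
opening: 0.454
```

Emit:
drive_tool([
  [[0,0.05,-0.9],[0,0,0]],
  [[0,0.05,-0.9],[0,0,0]],
  [[0,0.05,-0.9],[0,0,0]],
  [[0,0.05,-0.9],[0,0,0]],
  [[0,0.05,-0.9],[0,0,0]],
])

```text
time: 11.05
eef_pos: [0.5216, 0.1821, 0.1618]
tcp_rot: [0.523, 0.476, -0.521, 0.478]
contact_force: [0.6, 0.2, -0.9]
opening: 0.461
```

```bash
python3 st.py P1 0.07 -4.5
```

```text
t 11.05 p [0.5216 0.1821 0.1618] open 0.461 F [ 0.6  0.2 -0.9] q [ 0.15  0.1   1.95 -0.    1.09  0.24]
target shift tool units [ 1.838  0.127 -2.809] mm world [ 19.4 139.3 -91.8] rotvec [-0.71 -0.02 -0.2 ] shift if turned [ 1.836  0.169 -2.808]
```

Emit:
drive_tool([
  [[0,0.05,-0.9],[-0.4,0,0]],
  [[0.1,0.05,-0.9],[0,0,0]],
  [[0.2,0.04,-0.55],[0,0,0]],
  [[0.4,0,0],[0,0,0]],
  [[0.3,0,0],[0,0,0]],
])

```text
time: 11.55
eef_pos: [0.5396, 0.311, 0.1119]
tcp_rot: [0.522, 0.479, -0.515, 0.482]
contact_force: [0.2, -0.0, -1.8]
opening: 0.455
```

```bash
python3 st.py P1 0.065 -4.5
```

```text
t 11.55 p [0.5396 0.311  0.1119] open 0.455 F [ 0.2 -0.  -1.8] q [ 0.36  0.3   1.81 -0.    1.02  0.44]
target shift tool units [ 0.939  0.004 -0.206] mm world [  1.4  10.4 -46.9] rotvec [ 0.18 -0.24 -0.52] shift if turned [ 0.938  0.012 -0.21 ]
```

Emit:
drive_tool([
  [[0.3,0,-0.2],[0,-0.2,-0.5]],
  [[0.3,0,0],[0,0,0]],
  [[0.15,0,0],[0,0,0]],
  [[0,0,0],[0,0,0]],
])

```text
time: 11.95
eef_pos: [0.5379, 0.3185, 0.0677]
tcp_rot: [-0.516, -0.481, 0.521, -0.479]
contact_force: [-0.2, -0.4, -0.8]
opening: 0.459
```

```bash
python3 st.py P1 0.055 -4.5;python3 snap.py s2 .541 .3214 .03
```

```text
t 11.95 p [0.5379 0.3185 0.0677] open 0.459 F [-0.2 -0.4 -0.8] q [ 0.37  0.38  1.81 -0.    0.97  0.45]
target shift tool units [ 0.254  0.058 -0.063] mm world [  3.1   2.9 -12.7] rotvec [0.1  0.19 0.39] shift if turned [ 0.254  0.057 -0.062]
scene crop origin 318 208
side crop origin 155 96
```

View pics/wrs2.png

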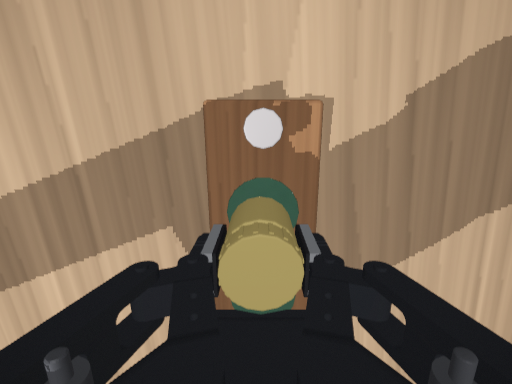

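View pics/sns2.png

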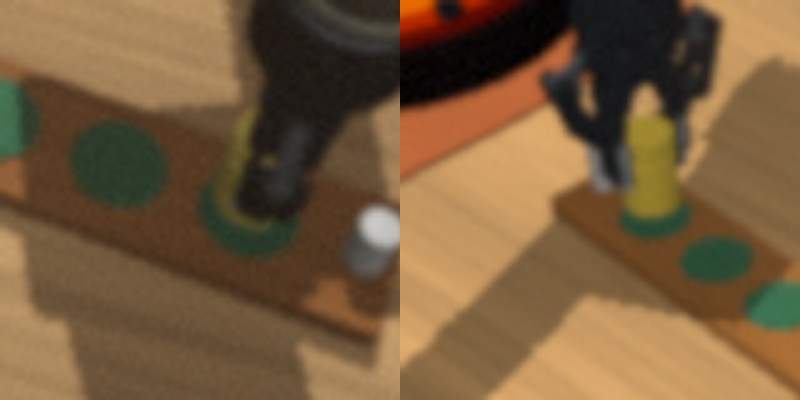

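Emit:
drive_tool([
  [[0.1,0.06,-0.06],[0,0.2,0.4]],
  [[0.1,0,0],[0,0,0]],
  [[0,0,0],[0,0,0]],
])

```text
time: 12.4
eef_pos: [0.5446, 0.3222, 0.0621]
tcp_rot: [0.522, 0.479, -0.516, 0.481]
contact_force: [-1.2, -0.2, -1.9]
opening: 0.461
```

```bash
python3 st.py P1 0.055 -4.5
```

```text
t 12.4 p [0.5446 0.3222 0.0621] open 0.461 F [-1.2 -0.2 -1.9] q [0.37 0.39 1.8  0.   0.94 0.45]
target shift tool units [ 0.141 -0.072  0.022] mm world [-3.6 -0.8 -7.1] rotvec [ 0.05 -0.25 -0.51] shift if turned [ 0.142 -0.071  0.022]
```

Emit:
drive_tool([
  [[0.05,-0.04,0.02],[0,-0.15,-0.3]],
  [[0.02,0,0],[0,0,0]],
  [[0,0,0],[0,0,0]],
])

```text
time: 12.7
eef_pos: [0.5427, 0.3215, 0.0587]
tcp_rot: [0.52, 0.48, -0.518, 0.481]
contact_force: [0.2, -0.3, -0.6]
opening: 0.456
```

```bash
python3 st.py P1 0.055 -4.5
```

```text
t 12.7 p [0.5427 0.3215 0.0587] open 0.456 F [ 0.2 -0.3 -0.6] q [0.37 0.39 1.8  0.   0.94 0.45]
target shift tool units [ 0.075 -0.034  0.004] mm world [-1.7 -0.1 -3.7] rotvec [ 0.06 -0.11 -0.23] shift if turned [ 0.075 -0.033  0.004]
```

Emit:
drive_tool([
  [[0.03,-0.025,0],[0,-0.1,-0.2]],
  [[0.02,0,0],[0,0,0]],
  [[0.02,0,0],[0,0,0]],
])

```text
time: 13.0
eef_pos: [0.5414, 0.3217, 0.0552]
tcp_rot: [0.519, 0.48, -0.519, 0.48]
contact_force: [1.0, 0.2, -0.8]
opening: 0.461
```

```bash
python3 st.py P1 0.055 -4.5
```

```text
t 13.0 p [0.5414 0.3217 0.0552] open 0.461 F [ 1.   0.2 -0.8] q [ 0.38  0.4   1.8  -0.    0.94  0.45]
target shift tool units [ 0.004 -0.008  0.007] mm world [-0.4 -0.3 -0.2] rotvec [ 0.07 -0.01 -0.03] shift if turned [ 0.004 -0.008  0.007]
```

Emit:
drive_tool([
  [[0.02,0,0],[0,0,0]],
  [[0.02,0,0],[0,0,0]],
])

```text
time: 13.2
eef_pos: [0.5415, 0.3219, 0.0546]
tcp_rot: [-0.519, -0.48, 0.519, -0.48]
contact_force: [-3.3, -1.3, 6.3]
opening: 0.453
```

Contact at 6 N, so I'm releasing and retreating.

Emit:
drive_tool([
  [[0,0,0],[0,0,0]],
  [[0,0,0],[0,0,0]],
  [[0,0,0],[0,0,0]],
  [[0,0,0],[0,0,0]],
], grip=1)

```text
time: 13.6
eef_pos: [0.5421, 0.322, 0.0548]
tcp_rot: [0.519, 0.48, -0.518, 0.481]
contact_force: [1.0, 0.2, 0.4]
opening: 0.999
```

Emit:
drive_tool([
  [[-0.3,0,0],[0,0,0]],
  [[-0.7,0,0],[0,0,0]],
  [[-0.9,0,0],[0,0,0]],
  [[-0.3,0,0],[0,0,0]],
  [[0,-0.05,0.6],[0,0,0]],
])

```text
time: 14.1
eef_pos: [0.537, 0.2937, 0.1709]
tcp_rot: [0.519, 0.481, -0.518, 0.481]
contact_force: [0.7, -1.7, 0.4]
opening: 1.002
```

```bash
python3 snap.py s3 .541 .3214 .03;python3 st.py amber 0.15 -4.5
```

```text
scene crop origin 318 208
side crop origin 155 96
t 14.25 p [0.5354 0.2907 0.1675] open 0.998 F [1.  0.1 0.1] q [ 0.33  0.22  1.8  -0.    1.13  0.41]
target shift tool units [ 0.376 -0.826 10.284] mm world [ -81.9 -509.4  -17.5] rotvec [-0.03  0.12  0.25] shift if turned [ 0.351 -0.833 10.285]
```

View pics/sns3.png

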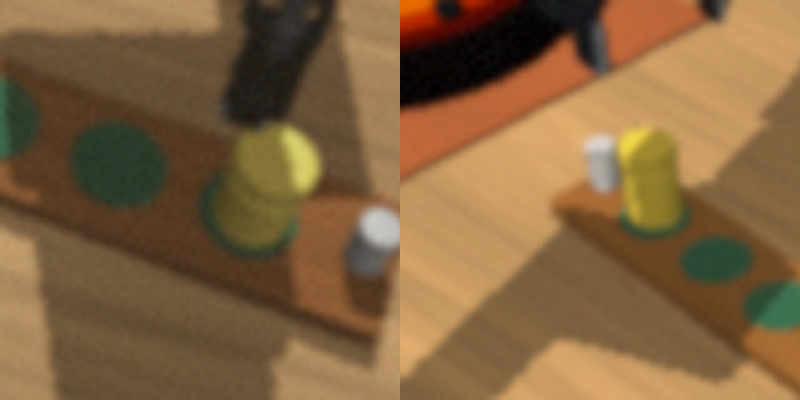

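View pics/wrs3.png

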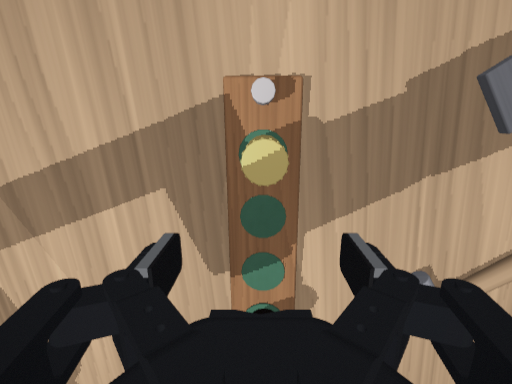

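Emit:
drive_tool([
  [[0,-0.06,0.7],[0,0.1,0.2]],
  [[0,-0.07,0.9],[0,0,0]],
  [[0,-0.07,0.9],[0,0,0]],
  [[0,-0.07,0.9],[0,0,0]],
  [[0,-0.07,0.9],[0,0,0]],
])

```text
time: 14.75
eef_pos: [0.5001, 0.078, 0.1648]
tcp_rot: [-0.517, -0.484, 0.517, -0.481]
contact_force: [1.3, -1.2, 0.7]
opening: 0.996
```

Emit:
drive_tool([
  [[0,-0.07,0.9],[0,0,0]],
  [[0,-0.07,0.9],[0,0,0]],
  [[0,-0.07,0.9],[0,0,0]],
  [[0,-0.07,0.9],[0,0,0]],
  [[0,-0.07,0.9],[0,0,0]],
])

```text
time: 15.25
eef_pos: [0.4642, -0.1508, 0.1617]
tcp_rot: [-0.516, -0.486, 0.517, -0.48]
contact_force: [1.4, -0.4, 0.1]
opening: 1.002
```

```bash
python3 st.py amber 0.15 -4.5
```

```text
t 15.25 p [ 0.4642 -0.1508  0.1617] open 1.002 F [ 1.4 -0.4  0.1] q [-0.52 -0.04  2.09  0.    1.1  -0.46]
target shift tool units [ 0.227 -0.12   1.371] mm world [-10.7 -67.9 -11.7] rotvec [ 0.65 -0.31  0.38] shift if turned [ 0.234 -0.106  1.371]
```

Emit:
drive_tool([
  [[0,-0.06,0.7],[0.4,-0.2,0.2]],
  [[0,-0.04,0.45],[0,0,0]],
  [[0.3,0,0],[0,0,0]],
  [[0.4,0,0],[0,0,0]],
  [[0.2,0,0],[0,0,0]],
])

```text
time: 15.75
eef_pos: [0.4551, -0.2155, 0.1151]
tcp_rot: [0.521, 0.479, -0.52, 0.478]
contact_force: [-0.5, 0.7, 0.2]
opening: 1.002
```

```bash
python3 st.py amber 0.033 -4.5; python3 snap.py a1 .4535 -.2187 .03
```

```text
t 15.75 p [ 0.4551 -0.2155  0.1151] open 1.002 F [-0.5  0.7  0.2] q [-0.64  0.06  2.09  0.    1.   -0.56]
target shift tool units [ 1.641 -0.024  0.07 ] mm world [ -1.6  -3.2 -82.1] rotvec [-0.32 -0.09  0.06] shift if turned [ 1.641 -0.026  0.067]
scene crop origin 144 129
side crop origin 265 190
```

View pics/wra1.png

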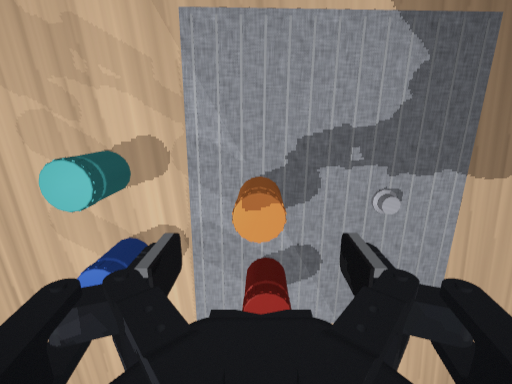

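```bash
python3 - <<'E'
from h import *
c=np.load("pics/wrista1.npz")
print("amber",ray(c,260,217,.063))
for n in("scene","side"):
    c=np.load(f"pics/{n}0.npz");hsv=cv2.cvtColor(c["img"],cv2.COLOR_RGB2HSV);H,S,V=[hsv[...,j].astype(int) for j in range(3)]
    for b in comps((H>108)&(H<128)&(S>150)&(V>50),100):print(n,b[1],ray(c,*b[1],.03))
E
```

```text
amber [ 0.45366581 -0.21678636  0.063     ]
side [299.13529412 273.04117647] [ 0.32018611 -0.26843856  0.03      ]
```

Emit:
drive_tool([
  [[0.3,-0.02,0.05],[-0.2,0,0]],
  [[0.5,0,0],[0,0,0]],
  [[0.4,0,0],[0,0,0]],
  [[0.2,0,0],[0,0,0]],
  [[0,0,0],[0,0,0]],
])

```text
time: 16.4
eef_pos: [0.4594, -0.2184, 0.0499]
tcp_rot: [0.52, 0.477, -0.517, 0.484]
contact_force: [-0.0, 0.4, 0.5]
opening: 1.001
```

```bash
sed -i 's/amber=(.4535,-.2187)/amber=(.4536,-.2180)/' st.py; python3 st.py amber 0.033 -4.5
```

```text
t 16.4 p [ 0.4594 -0.2184  0.0499] open 1.001 F [-0.   0.4  0.5] q [-0.64  0.17  2.11  0.    0.85 -0.57]
target shift tool units [ 0.337 -0.12  -0.001] mm world [ -5.8   0.4 -16.9] rotvec [ 0.17  0.24 -0.51] shift if turned [ 0.338 -0.117  0.   ]
```

Emit:
drive_tool([
  [[0.15,-0.08,0],[0,0.15,-0.3]],
  [[0.15,0,0],[0,0,0]],
  [[0,0,0],[0,0,0]],
])

```text
time: 16.7
eef_pos: [0.4571, -0.219, 0.0365]
tcp_rot: [0.519, 0.478, -0.518, 0.484]
contact_force: [0.6, 0.0, 0.5]
opening: 1.003
```

```bash
python3 st.py amber 0.033 -4.5
```

```text
t 16.7 p [ 0.4571 -0.219   0.0365] open 1.003 F [0.6 0.  0.5] q [-0.65  0.19  2.12  0.    0.82 -0.57]
target shift tool units [ 0.07  -0.072 -0.014] mm world [-3.5  1.  -3.5] rotvec [ 0.22  0.23 -0.42] shift if turned [ 0.071 -0.072 -0.014]
```

Emit:
drive_tool([
  [[0.09,-0.06,-0.01],[0,0.2,-0.4]],
  [[0,0,0],[0,0,0]],
])

```text
time: 16.9
eef_pos: [0.4544, -0.2186, 0.0324]
tcp_rot: [-0.518, -0.481, 0.518, -0.481]
contact_force: [0.6, 0.4, -0.9]
opening: 0.998
```

Emit:
drive_tool([
  [[0.0,0,0],[0,0,0]],
  [[0,0,0],[0,0,0]],
  [[0,0,0],[0,0,0]],
  [[0,0,0],[0,0,0]],
  [[0,0,0],[0,0,0]],
], grip=-1)

```text
time: 17.4
eef_pos: [0.4551, -0.2192, 0.0333]
tcp_rot: [0.518, 0.48, -0.518, 0.482]
contact_force: [-0.2, 0.5, -1.3]
opening: 0.46
```

```bash
python3 st.py P2 0.15 -4.5
```

```text
t 17.4 p [ 0.4551 -0.2192  0.0333] open 0.46 F [-0.2  0.5 -1.3] q [-0.65  0.2   2.12 -0.    0.82 -0.57]
target shift tool units [-2.35   0.906 -9.5  ] mm world [ 80.4 470.6 116.7] rotvec [ 0.21  0.11 -0.15] shift if turned [-2.333  0.865 -9.508]
```

Emit:
drive_tool([
  [[-0.4,0,0],[0,0.1,-0.1]],
  [[-0.9,0,0],[0,0,0]],
  [[-0.9,0,0],[0,0,0]],
  [[-0.2,0.06,-0.6],[0,0,0]],
  [[0,0.09,-0.9],[0,0,0]],
])

```text
time: 17.9
eef_pos: [0.4672, -0.146, 0.1566]
tcp_rot: [0.52, 0.48, -0.52, 0.478]
contact_force: [1.1, -0.8, -0.8]
opening: 0.459
```

Emit:
drive_tool([
  [[0,0.09,-0.9],[0,0,0]],
  [[0,0.09,-0.9],[0,0,0]],
  [[0,0.09,-0.9],[0,0,0]],
  [[0,0.09,-0.9],[0,0,0]],
  [[0,0.09,-0.9],[0,0,0]],
])

```text
time: 18.4
eef_pos: [0.5093, 0.0835, 0.1589]
tcp_rot: [0.522, 0.477, -0.52, 0.479]
contact_force: [0.2, -0.3, -0.7]
opening: 0.457
```

```bash
python3 st.py P2 0.15 -4.5
```

```text
t 18.4 p [0.5093 0.0835 0.1589] open 0.457 F [ 0.2 -0.3 -0.7] q [-0.03  0.02  2.04  0.    1.08  0.05]
target shift tool units [ 0.182  0.23  -3.391] mm world [ 26.2 167.9  -8.9] rotvec [-0.48 -0.04 -0.2 ] shift if turned [ 0.178  0.259 -3.389]
```

Emit:
drive_tool([
  [[0,0.07,-0.9],[-0.3,0,0]],
  [[0,0.07,-0.9],[0,0,0]],
  [[0,0.07,-0.9],[0,0,0]],
  [[0.1,0.04,-0.6],[0,0,0]],
  [[0.2,0,0],[0,0,0]],
])

```text
time: 18.9
eef_pos: [0.5355, 0.2595, 0.1445]
tcp_rot: [0.521, 0.48, -0.516, 0.482]
contact_force: [1.1, 1.4, -0.2]
opening: 0.458
```

```bash
python3 st.py P2 0.07 -4.5
```

```text
t 18.9 p [0.5355 0.2595 0.1445] open 0.458 F [ 1.1  1.4 -0.2] q [0.28 0.21 1.86 0.   1.07 0.36]
target shift tool units [1.49  0.002 0.166] mm world [  0.   -8.1 -74.5] rotvec [ 0.22 -0.16 -0.4 ] shift if turned [1.49  0.013 0.162]
```

Emit:
drive_tool([
  [[0.1,0,0.15],[0.1,-0.1,-0.2]],
  [[0.3,0,0],[0,0,0]],
  [[0.4,0,0],[0,0,0]],
  [[0.3,0,0],[0,0,0]],
  [[0,0,0],[0,0,0]],
])

```text
time: 19.4
eef_pos: [0.5322, 0.2466, 0.0821]
tcp_rot: [-0.518, -0.48, 0.521, -0.479]
contact_force: [0.7, -0.3, -1.4]
opening: 0.455
```

```bash
python3 st.py P2 0.052 -4.5
```

```text
t 19.4 p [0.5322 0.2466 0.0821] open 0.455 F [ 0.7 -0.3 -1.4] q [ 0.26  0.28  1.9  -0.    0.96  0.34]
target shift tool units [ 0.602  0.06  -0.102] mm world [  3.3   4.8 -30.1] rotvec [-0.09  0.16  0.21] shift if turned [ 0.602  0.058 -0.1  ]
```

Emit:
drive_tool([
  [[0.15,0.05,-0.09],[0,0.1,0.1]],
  [[0.2,0,0],[0,0,0]],
  [[0.1,0,0],[0,0,0]],
  [[0,0,0],[0,0,0]],
])

```text
time: 19.8
eef_pos: [0.5362, 0.2498, 0.0584]
tcp_rot: [-0.52, -0.479, 0.521, -0.479]
contact_force: [-1.0, -0.2, -1.0]
opening: 0.461
```

```bash
python3 st.py P2 0.052 -4.5; python3 snap.py a2 .5355 .2514 .03
```

```text
t 19.8 p [0.5362 0.2498 0.0584] open 0.461 F [-1.  -0.2 -1. ] q [ 0.26  0.32  1.9  -0.    0.92  0.35]
target shift tool units [ 0.128 -0.016 -0.03 ] mm world [-0.7  1.6 -6.4] rotvec [-0.23  0.03  0.04] shift if turned [ 0.128 -0.016 -0.03 ]
scene crop origin 292 198
side crop origin 168 105
```

View pics/wra2.png

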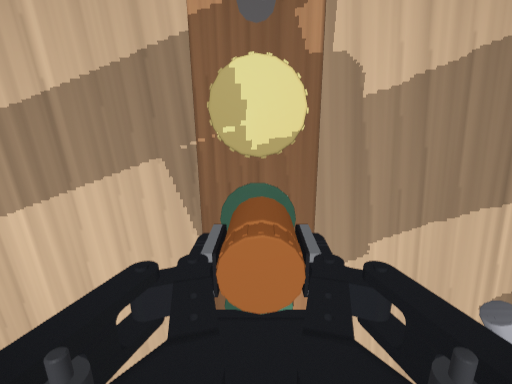

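View pics/sna2.png

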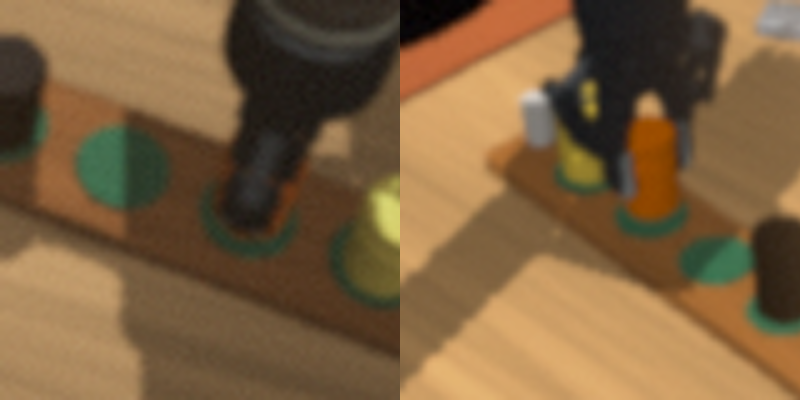

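Emit:
drive_tool([
  [[0.04,-0.015,-0.025],[-0.1,0,0]],
  [[0.03,0,0],[0,0,0]],
  [[0.03,0,0],[0,0,0]],
  [[0,0,0],[0,0,0]],
])

```text
time: 20.35
eef_pos: [0.537, 0.2521, 0.0558]
tcp_rot: [0.521, 0.479, -0.518, 0.48]
contact_force: [-0.6, -0.1, -0.2]
opening: 0.457
```

```bash
python3 st.py P2 0.051 -4.5
```

```text
t 20.35 p [0.537  0.2521 0.0558] open 0.457 F [-0.6 -0.1 -0.2] q [ 0.27  0.33  1.9  -0.    0.91  0.35]
target shift tool units [ 0.095 -0.029  0.016] mm world [-1.5 -0.7 -4.8] rotvec [-0.08 -0.06 -0.22] shift if turned [ 0.095 -0.029  0.016]
```

Emit:
drive_tool([
  [[0.04,-0.02,0.01],[0,0,-0.15]],
  [[0.03,0,0],[0,0,0]],
  [[0.02,0,0],[0,0,0]],
  [[0.02,0,0],[0,0,0]],
])

```text
time: 20.75
eef_pos: [0.5361, 0.2518, 0.0512]
tcp_rot: [0.52, 0.48, -0.519, 0.48]
contact_force: [-4.2, -0.6, 10.0]
opening: 0.455
```

```bash
python3 st.py P2 0.051 -4.5
```

```text
t 20.75 p [0.5361 0.2518 0.0512] open 0.455 F [-4.2 -0.6 10. ] q [0.27 0.33 1.9  0.   0.91 0.35]
target shift tool units [ 0.003 -0.012  0.009] mm world [-0.6 -0.4 -0.2] rotvec [-0.08 -0.06 -0.04] shift if turned [ 0.003 -0.012  0.009]
```

Amber is down on its pad at 10 N. Releasing.

Emit:
drive_tool([
  [[0,0,0],[0,0,0]],
  [[0,0,0],[0,0,0]],
  [[0,0,0],[0,0,0]],
  [[0,0,0],[0,0,0]],
], grip=1)

```text
time: 21.15
eef_pos: [0.5367, 0.2518, 0.0515]
tcp_rot: [0.521, 0.479, -0.519, 0.48]
contact_force: [0.5, -0.1, -0.1]
opening: 1.0
```

Emit:
drive_tool([
  [[-0.3,0,0],[0,0,0]],
  [[-0.7,0,0],[0,0,0]],
  [[-0.9,0,0],[0,0,0]],
  [[-0.5,0,0],[0,0,0]],
  [[0,-0.05,0.6],[0,0,0]],
])

```text
time: 21.65
eef_pos: [0.5314, 0.2233, 0.1786]
tcp_rot: [0.52, 0.48, -0.518, 0.48]
contact_force: [0.5, -0.2, 0.2]
opening: 1.003
```

Emit:
drive_tool([
  [[0,-0.07,0.9],[0,0,0]],
  [[0,-0.07,0.9],[0,0,0]],
  [[0,-0.07,0.9],[0,0,0]],
  [[0,-0.07,0.9],[0,0,0]],
  [[0,-0.07,0.9],[0,0,0]],
])

```text
time: 22.15
eef_pos: [0.4984, -0.0042, 0.1879]
tcp_rot: [0.522, 0.479, -0.512, 0.486]
contact_force: [0.2, -0.6, -0.4]
opening: 0.995
```

```bash
python3 st.py cherry 0.12 -4.5
```

```text
t 22.15 p [ 0.4984 -0.0042  0.1879] open 0.995 F [ 0.2 -0.6 -0.4] q [-0.21 -0.06  2.06  0.01  1.13 -0.15]
target shift tool units [ 1.333 -0.52   6.023] mm world [ -45.4 -298.5  -67.9] rotvec [ 0.57 -0.16 -1.  ] shift if turned [ 1.358 -0.436  6.024]
```

Emit:
drive_tool([
  [[0,-0.06,0.9],[0.3,-0.1,-0.5]],
  [[0,-0.06,0.9],[0,0,0]],
  [[0,-0.06,0.9],[0,0,0]],
  [[0,-0.06,0.9],[0,0,0]],
  [[0.1,-0.06,0.9],[0,0,0]],
])

```text
time: 22.65
eef_pos: [0.4656, -0.237, 0.191]
tcp_rot: [0.522, 0.475, -0.514, 0.487]
contact_force: [0.8, -0.3, 0.6]
opening: 0.999
```

```bash
python3 st.py cherry 0.12 -4.5
```

```text
t 22.65 p [ 0.4656 -0.237   0.191 ] open 0.999 F [ 0.8 -0.3  0.6] q [-0.67 -0.01  2.01  0.01  1.13 -0.6 ]
target shift tool units [ 1.422 -0.184  1.322] mm world [-12.6 -65.7 -71. ] rotvec [ 0.28  0.23 -1.16] shift if turned [ 1.42  -0.149  1.329]
```

Emit:
drive_tool([
  [[0.1,-0.1,0.7],[0.2,0.1,-0.7]],
  [[0.3,-0.06,0.4],[0,0,0]],
  [[0.4,0,0],[0,0,0]],
  [[0.3,0,0],[0,0,0]],
  [[0,0,0],[0,0,0]],
])

```text
time: 23.15
eef_pos: [0.4529, -0.3021, 0.1411]
tcp_rot: [0.522, 0.472, -0.52, 0.484]
contact_force: [-0.4, -0.3, -0.6]
opening: 0.999
```

```bash
python3 st.py cherry 0.033 -4.5;  python3 snap.py c1 .453 -.3027 .03
```

```text
t 23.15 p [ 0.4529 -0.3021  0.1411] open 0.999 F [-0.4 -0.3 -0.6] q [-0.78  0.1   1.99  0.    1.03 -0.69]
target shift tool units [ 2.162 -0.029 -0.009] mm world [ 1.000e-01 -6.000e-01 -1.081e+02] rotvec [-0.47  0.56 -0.87] shift if turned [2.162 0.003 0.012]
scene crop origin 120 122
side crop origin 292 207
```

View pics/wrc1.png

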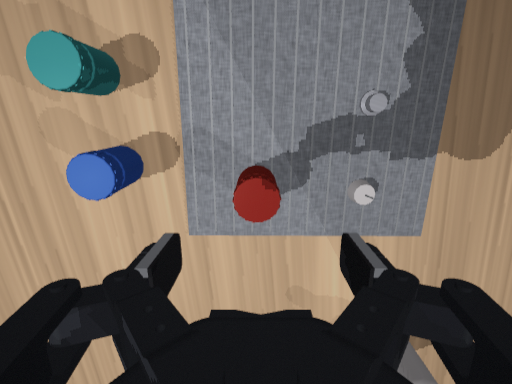

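```bash
python3 - <<'E'
from h import *
c=np.load("pics/wristc1.npz")
print("cherry",ray(c,257,198,.063))
E
```

```text
cherry [ 0.45246739 -0.29947684  0.063     ]
```

Emit:
drive_tool([
  [[0.2,0,0],[-0.2,0.2,-0.4]],
  [[0.5,0,0],[0,0,0]],
  [[0.5,0,0],[0,0,0]],
  [[0.3,0,0],[0,0,0]],
  [[0,0,0],[0,0,0]],
])

```text
time: 23.8
eef_pos: [0.4593, -0.3036, 0.0705]
tcp_rot: [0.519, 0.472, -0.518, 0.489]
contact_force: [-0.1, 0.3, -0.6]
opening: 0.996
```

```bash
python3 st.py cherry 0.033 -4.5
```

```text
t 23.8 p [ 0.4593 -0.3036  0.0705] open 0.996 F [-0.1  0.3 -0.6] q [-0.77  0.21  2.01  0.    0.89 -0.69]
target shift tool units [ 0.746 -0.141 -0.02 ] mm world [ -6.3   0.9 -37.5] rotvec [ 0.11  0.87 -1.08] shift if turned [ 0.749 -0.127 -0.009]
```

Emit:
drive_tool([
  [[0.15,-0.1,-0.04],[0,0.6,-0.7]],
  [[0.2,0,0],[0,0,0]],
  [[0.1,0,0],[0,0,0]],
  [[0,0,0],[0,0,0]],
])

```text
time: 24.2
eef_pos: [0.4559, -0.3017, 0.0484]
tcp_rot: [0.519, 0.477, -0.518, 0.485]
contact_force: [-0.5, 0.1, -0.3]
opening: 1.0
```

```bash
sed -i 's/cherry=(.453,-.3027)/cherry=(.4528,-.3015)/' st.py; python3 st.py cherry 0.033 -4.5
```

```text
t 24.2 p [ 0.4559 -0.3017  0.0484] open 1.0 F [-0.5  0.1 -0.3] q [-0.77  0.25  2.02  0.    0.86 -0.7 ]
target shift tool units [ 0.308 -0.065 -0.002] mm world [ -3.1   0.2 -15.4] rotvec [ 0.2   0.36 -0.48] shift if turned [ 0.309 -0.062  0.   ]
```

Emit:
drive_tool([
  [[0.15,-0.05,0],[0.1,0.3,-0.4]],
  [[0.15,0,0],[0,0,0]],
  [[0,0,0],[0,0,0]],
  [[0,0,0],[0,0,0]],
])

```text
time: 24.6
eef_pos: [0.4538, -0.3023, 0.033]
tcp_rot: [0.519, 0.479, -0.519, 0.481]
contact_force: [0.7, 0.0, -0.5]
opening: 0.998
```

```bash
python3 st.py cherry 0.033 -4.5; python3 snap.py c2 .453 -.3027 .03
```

```text
t 24.6 p [ 0.4538 -0.3023  0.033 ] open 0.998 F [ 0.7  0.  -0.5] q [-0.77  0.28  2.02  0.    0.84 -0.7 ]
target shift tool units [-0.001 -0.021 -0.014] mm world [-1.   0.8  0. ] rotvec [ 0.09  0.1  -0.12] shift if turned [-0.001 -0.021 -0.014]
scene crop origin 120 122
side crop origin 292 207
```

View pics/wrc2.png

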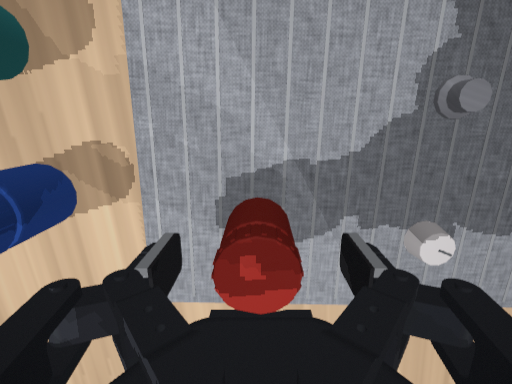

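Emit:
drive_tool([
  [[0,-0.02,0],[0,0,0]],
  [[0,0,0],[0,0,0]],
  [[0,0,0],[0,0,0]],
  [[0,0,0],[0,0,0]],
  [[0,0,0],[0,0,0]],
], grip=-1)

```text
time: 25.25
eef_pos: [0.4533, -0.3027, 0.0342]
tcp_rot: [0.519, 0.479, -0.519, 0.482]
contact_force: [0.4, -0.0, -1.4]
opening: 0.459
```

```bash
python3 st.py P3 0.15 -4.5
```

```text
t 25.25 p [ 0.4533 -0.3027  0.0342] open 0.459 F [ 0.4 -0.  -1.4] q [-0.77  0.27  2.02  0.    0.84 -0.7 ]
target shift tool units [-2.345  0.794 -9.765] mm world [ 76.7 484.2 115.8] rotvec [ 0.09  0.19 -0.23] shift if turned [-2.316  0.769 -9.774]
```

Place height should be about z 0.0515.

Emit:
drive_tool([
  [[-0.4,0,0],[0,0.15,-0.2]],
  [[-0.9,0,0],[0,0,0]],
  [[-0.9,0,0],[0,0,0]],
  [[-0.2,0.05,-0.6],[0,0,0]],
  [[-0.05,0.08,-0.9],[0,0,0]],
])

```text
time: 25.75
eef_pos: [0.4639, -0.2291, 0.1585]
tcp_rot: [-0.52, -0.48, 0.521, -0.477]
contact_force: [1.4, 0.5, -1.1]
opening: 0.459
```

Emit:
drive_tool([
  [[0,0.08,-0.9],[0,0,0]],
  [[0,0.08,-0.9],[0,0,0]],
  [[0,0.08,-0.9],[0,0,0]],
  [[0,0.08,-0.9],[0,0,0]],
  [[0,0.08,-0.9],[0,0,0]],
])

```text
time: 26.25
eef_pos: [0.5033, 0.0004, 0.1606]
tcp_rot: [0.522, 0.478, -0.521, 0.477]
contact_force: [0.3, -0.4, -0.9]
opening: 0.462
```

```bash
python3 st.py P3 0.15 -4.5
```

```text
t 26.25 p [5.033e-01 4.000e-04 1.606e-01] open 0.462 F [ 0.3 -0.4 -0.9] q [-0.2  -0.01  2.06  0.    1.09 -0.11]
target shift tool units [ 0.218  0.211 -3.655] mm world [ 26.7 181.1 -10.6] rotvec [-0.6  -0.1  -0.01] shift if turned [ 0.211  0.249 -3.653]
```

Emit:
drive_tool([
  [[0,0.06,-0.9],[-0.3,0,0]],
  [[0,0.06,-0.9],[0,0,0]],
  [[0,0.06,-0.9],[0,0,0]],
  [[0,0.04,-0.7],[0,0,0]],
  [[0.2,0,0],[0,0,0]],
])

```text
time: 26.75
eef_pos: [0.528, 0.1812, 0.1509]
tcp_rot: [0.52, 0.481, -0.517, 0.48]
contact_force: [-0.9, 0.2, -1.6]
opening: 0.46
```

```bash
python3 st.py P3 0.15 -4.5
```

```text
t 26.75 p [0.528  0.1812 0.1509] open 0.46 F [-0.9  0.2 -1.6] q [0.15 0.12 1.94 0.   1.07 0.22]
target shift tool units [ 0.017  0.039 -0.008] mm world [ 2.   0.3 -0.9] rotvec [ 0.07 -0.21 -0.13] shift if turned [ 0.017  0.039 -0.008]
```

Emit:
drive_tool([
  [[0.3,0.03,0],[0,-0.1,-0.1]],
  [[0.4,0,0],[0,0,0]],
  [[0.4,0,0],[0,0,0]],
  [[0.4,0,0],[0,0,0]],
  [[0,0,0],[0,0,0]],
])

```text
time: 27.25
eef_pos: [0.5257, 0.1774, 0.0664]
tcp_rot: [-0.517, -0.482, 0.522, -0.478]
contact_force: [-0.1, -0.7, -0.9]
opening: 0.455
```

```bash
python3 st.py P3 0.052 -4.5
```

```text
t 27.25 p [0.5257 0.1774 0.0664] open 0.455 F [-0.1 -0.7 -0.9] q [0.14 0.24 1.98 0.   0.92 0.22]
target shift tool units [ 0.288  0.082 -0.09 ] mm world [  4.3   4.1 -14.4] rotvec [-0.03  0.11  0.49] shift if turned [ 0.288  0.08  -0.089]
```

Emit:
drive_tool([
  [[0.1,0.05,-0.075],[0,0.05,0.25]],
  [[0.08,0,0],[0,0,0]],
  [[0,0,0],[0,0,0]],
])

```text
time: 27.55
eef_pos: [0.529, 0.179, 0.0567]
tcp_rot: [-0.519, -0.48, 0.522, -0.478]
contact_force: [0.0, -0.1, -2.3]
opening: 0.46
```

```bash
python3 st.py P3 0.052 -4.5; python3 snap.py c3 .530 .1815 .03
```

```text
t 27.55 p [0.529  0.179  0.0567] open 0.46 F [ 0.  -0.1 -2.3] q [ 0.14  0.26  1.98 -0.    0.9   0.23]
target shift tool units [ 0.095  0.017 -0.051] mm world [ 1.   2.5 -4.7] rotvec [-0.21  0.08  0.25] shift if turned [ 0.095  0.017 -0.051]
scene crop origin 266 189
side crop origin 181 114
```

View pics/wrc3.png

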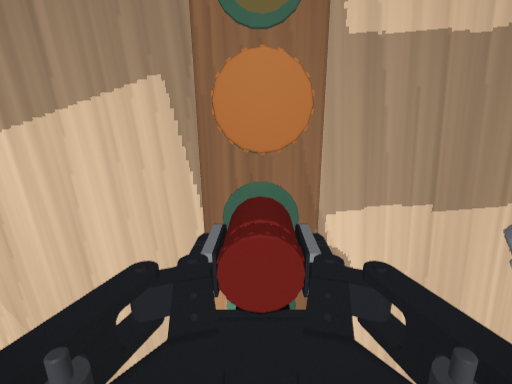

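View pics/snc3.png

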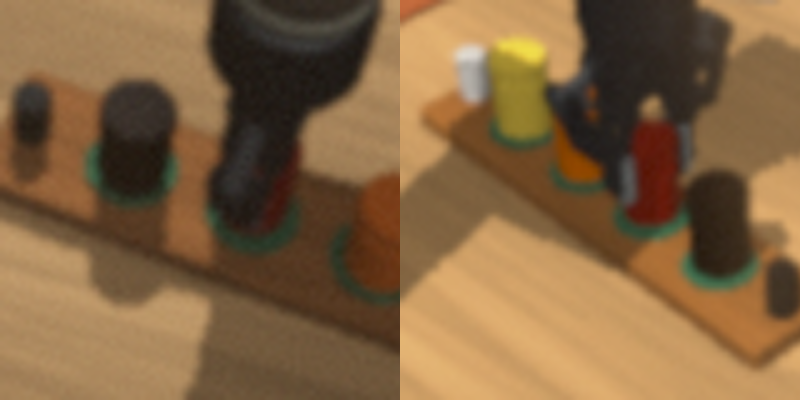

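Emit:
drive_tool([
  [[0.02,0.01,-0.045],[-0.1,0,0.1]],
  [[0.02,0,0],[0,0,0]],
  [[0.02,0,0],[0,0,0]],
  [[0,0,0],[0,0,0]],
])

```text
time: 28.1
eef_pos: [0.5314, 0.1823, 0.0563]
tcp_rot: [0.52, 0.479, -0.519, 0.481]
contact_force: [0.0, 0.2, -1.0]
opening: 0.457
```

```bash
python3 st.py P3 0.052 -4.5
```

```text
t 28.1 p [0.5314 0.1823 0.0563] open 0.457 F [ 0.   0.2 -1. ] q [ 0.15  0.27  1.98 -0.    0.9   0.23]
target shift tool units [ 0.087 -0.027  0.017] mm world [-1.4 -0.8 -4.3] rotvec [-0.05  0.   -0.16] shift if turned [ 0.087 -0.027  0.017]
```

Emit:
drive_tool([
  [[0.03,-0.02,0.01],[0,0,-0.1]],
  [[0.03,0,0],[0,0,0]],
  [[0.02,0,0],[0,0,0]],
  [[0.02,0,0],[0,0,0]],
])

```text
time: 28.5
eef_pos: [0.5304, 0.182, 0.0521]
tcp_rot: [0.519, 0.48, -0.519, 0.48]
contact_force: [-5.0, -0.4, 10.0]
opening: 0.457
```

```bash
python3 st.py P3 0.052 -4.5
```

```text
t 28.5 p [0.5304 0.182  0.0521] open 0.457 F [-5.  -0.4 10. ] q [ 0.15  0.27  1.98 -0.    0.89  0.23]
target shift tool units [ 0.001 -0.008  0.01 ] mm world [-0.4 -0.5 -0.1] rotvec [-0.04  0.01 -0.02] shift if turned [ 0.001 -0.008  0.01 ]
```

Emit:
drive_tool([
  [[0,0,0],[0,0,0]],
  [[0,0,0],[0,0,0]],
  [[0,0,0],[0,0,0]],
  [[0,0,0],[0,0,0]],
], grip=1)

```text
time: 28.9
eef_pos: [0.5313, 0.1821, 0.0527]
tcp_rot: [0.52, 0.479, -0.519, 0.48]
contact_force: [0.1, 0.8, -0.9]
opening: 0.997
```

Emit:
drive_tool([
  [[-0.3,0,0],[0,0,0]],
  [[-0.7,0,0],[0,0,0]],
  [[-0.9,0,0],[0,0,0]],
  [[-0.9,0,0],[0,0,0]],
  [[-0.3,0,0.6],[0,0,0]],
])

```text
time: 29.4
eef_pos: [0.5265, 0.1531, 0.213]
tcp_rot: [-0.517, -0.482, 0.52, -0.48]
contact_force: [1.2, 0.2, 0.6]
opening: 1.001
```

Emit:
drive_tool([
  [[0,0,0.9],[0,0,0]],
  [[0,0,0.9],[0,0,0]],
  [[0,0,0.9],[0,0,0]],
  [[0,0,0.5],[0,0,0]],
  [[0,0,0],[0,0,0]],
])

```text
time: 29.9
eef_pos: [0.5172, -0.0132, 0.2268]
tcp_rot: [0.522, 0.476, -0.515, 0.486]
contact_force: [-0.5, -0.5, 0.4]
opening: 1.0
```

```bash
python3 st.py P3 0.052 -4.5; python3 - <<'E'
from plant import ctrl
from h import *
ims=[]
T=dict(straw=(.541,.3214),amber=(.5355,.2514),cherry=(.53,.1815),ebony=(.5245,.1118))
res={}
for n,(x,y,w,h) in dict(scene=(250,185,160,110),side=(180,100,100,90)).items():
    c=ctrl.read_camera(n);ims.append(cv2.resize(c["img"][y:y+h,x:x+w,::-1],(400,300 if n=="scene" else 300),interpolation=cv2.INTER_CUBIC))
    hsv=cv2.cvtColor(c["img"],cv2.COLOR_RGB2HSV);H,S,V=[hsv[...,j].astype(int) for j in range(3)]
    ms=dict(straw=(H>=20)&(H<38)&(S>110),amber=(H>=5)&(H<13)&(S>215),cherry=((H<6)|(H>172))&(S>150),ebony=(V<50))
    for k,m in ms.items():
        q=c["camera_matrix"]@(c["R"]@np.array([*T[k],.051])+c["t"]);u,v=(q[:2]/q[2]).astype(int);r=np.zeros(H.shape,bool);r[v-14:v+15,u-10:u+11]=1
        b=max(comps(m&r),key=lambda z:z[0]);p=ray(c,*b[1],.051);print(n,k,b[0],b[2],((p[:2]-T[k])*1000).round(1))
cv2.imwrite("pics/final.png",np.hstack(ims))
E
```

```text
t 29.9 p [ 0.5172 -0.0132  0.2268] open 1.0 F [-0.5 -0.5  0.4] q [-0.22 -0.06  1.98  0.    1.2  -0.15]
target shift tool units [ 3.486 -0.094 -3.91 ] mm world [  12.8  194.7 -174.8] rotvec [ 0.23  0.13 -0.97] shift if turned [ 3.496 -0.051 -3.902]
scene straw 392 [361 232  20  26] [-1.7 -0.5]Traceback (most recent call last):
  File "<stdin>", line 12, in <module>
ValueError: max() iterable argument is empty
```

```bash
python3 - <<'E'
from plant import ctrl
from h import *
ims=[]
T=dict(straw=(.541,.3214),amber=(.5355,.2514),cherry=(.53,.1815),ebony=(.5245,.1118))
for n,(x,y,w,h) in dict(scene=(250,185,160,120),side=(180,100,120,90)).items():
    c=ctrl.read_camera(n);ims.append(cv2.resize(c["img"][y:y+h,x:x+w,::-1],(400,300),interpolation=cv2.INTER_CUBIC))
    hsv=cv2.cvtColor(c["img"],cv2.COLOR_RGB2HSV);H,S,V=[hsv[...,j].astype(int) for j in range(3)]
    ms=dict(straw=(H>=20)&(H<38)&(S>110),amber=(H>=5)&(H<19)&(S>190),cherry=((H<6)|(H>172))&(S>150),ebony=(V<65))
    for k,m in ms.items():
        q=c["camera_matrix"]@(c["R"]@np.array([*T[k],.051])+c["t"]);u,v=(q[:2]/q[2]).astype(int);r=np.zeros(H.shape,bool);r[v-14:v+15,u-10:u+11]=1
        L=comps(m&r)
        if L: b=max(L,key=lambda z:z[0]);p=ray(c,*b[1],.051);print(n,k,b[0],b[2],((p[:2]-T[k])*1000).round(1))
        else: print(n,k,"none",hsv[v,u])
cv2.imwrite("pics/final.png",np.hstack(ims))
E
```

```text
scene straw 388 [361 232  20  26] [-1.7 -0.5]
scene amber 202 [336 226  18  21] [6.  2.9]
scene cherry 93 [313 215  13  18] [-8.4  2.4]
scene ebony 322 [285 206  17  24] [6. 2.]
side straw 229 [198 121  14  22] [0.5 5.3]
side amber 267 [210 130  18  25] [-0.1 -3.7]
side cherry 69 [226 141   9  17] [-1.8  3.8]
side ebony 211 [237 149  14  21] [-1.3  3.9]
```

View pics/final.png

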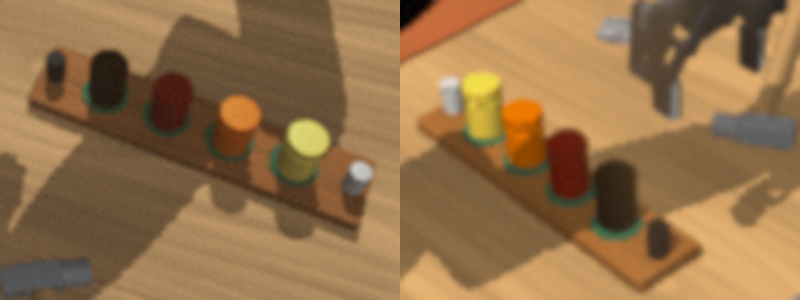

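All four stand upright with green rims all round. The mask offsets disagree because shade and the wood colour cut into the masks, so I'm taking one wrist view as a check.

Emit:
drive_tool([
  [[0,0,-0.9],[0,0,-0.5]],
  [[0,0,-0.9],[0,0,0]],
  [[0,0,-0.8],[0,0,0]],
  [[0,0,0],[0,0,0]],
  [[0,0,0],[0,0,0]],
])

```text
time: 30.55
eef_pos: [0.5257, 0.13, 0.2264]
tcp_rot: [0.518, 0.482, -0.514, 0.485]
contact_force: [-0.0, -0.0, -0.1]
opening: 0.995
```

```bash
python3 - <<'E'
from plant import ctrl
import cv2,numpy as np
c=ctrl.read_camera("wrist");cv2.imwrite("pics/wf.png",c["img"][:,:,::-1]);np.savez("pics/wf.npz",**c)
E
```

```text
(no output)
```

View pics/wf.png

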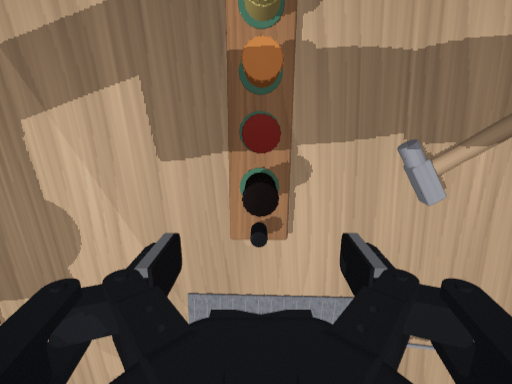

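```bash
python3 - <<'E'
from h import *
from plant import ctrl
c=np.load("pics/wf.npz")
for k,u,v,t in(("ebony",261,194,(.5245,.1118)),("cherry",262,133.5,(.53,.1815)),("amber",263,59.5,(.5355,.2514))):
    print(k,((ray(c,u,v,.081)[:2]-t)*1000).round(1))
E
```

```text
ebony [1.6 7. ]
cherry [1.2 1.1]
amber [ 1.  -0.4]
```

```bash
python3 - <<'E'
from h import *
for f,(r0,r1) in (("wf",(165,222)),("wriste3",(135,198))):
    c=np.load(f"pics/{f}.npz");V=c["img"].max(2);m=np.zeros(V.shape,bool);m[r0:r1,232:292]=V[r0:r1,232:292]<48
    b=max(comps(m),key=lambda q:q[0]);x,y,w,h=b[2];print(f,b[2])
    cu,cv=x+w/2-.5,y+h-.5-w/2; print(((ray(c,cu,cv,.081)[:2]-(.5245,.1118))*1000).round(1))
c=np.load("pics/wf.npz");cv2.imwrite("pics/wfc.png",cv2.resize(c["img"][90:250,200:320,::-1],None,fx=3.5,fy=3.5,interpolation=cv2.INTER_CUBIC))
E
```

```text
wf [242 172  37  44]
[0.3 3.7]
wriste3 [237 141  48  51]
[0.2 2.1]
```

View pics/wfc.png

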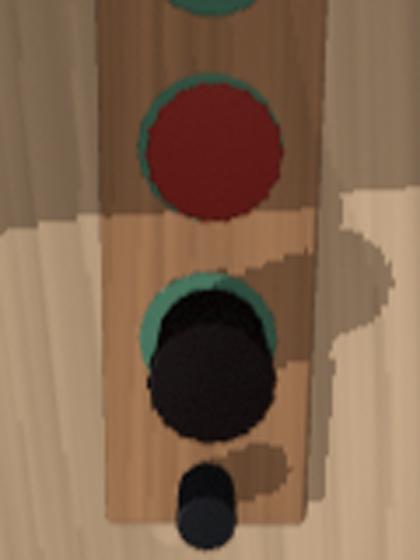

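```bash
python3 -c "
from plant import ctrl
s=ctrl.get_state();print(s['time'],s['opening'],s['contact_force']);print(ctrl.sign_off())"
```

```text
30.6 0.9920973243049471 [-0.16205239 -0.14850584 -0.75723119]
the job is handed in; nothing more can be done
None
```

All four pots are upright on the green pads: straw beside the white post, then amber, cherry, and ebony beside the black post. I lowered each one until it touched its pad (6–10 N), released it, and handed the job in at 30.6 s with the gripper open and well clear.

**Last checks:**
- **Pictures:** the final scene and side views show the right order and green rim visible around each pot.
- **Wrist-camera measurements:** cherry and amber are within about 2 mm of their pad centres. Straw was checked by eye only in the wrist view; it looked centred to about 1 mm in the side view.
- **Disagreements:** for ebony the wrist lid estimates gave 2 to 4 mm from centre (7 mm from a hand-picked point), while its visible base edge suggests it is nearly centred. The final colour-mask offsets scattered by up to about 9 mm, because shade and the wood colour cut into the masks, so I did not rely on them.

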